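# Let the sole press down and free its wedge

## Task

Let the air out of the sole press: unscrew the knurled lock nut on its valve, then press the freed valve pin right down until the gauge needle has dropped to its stop. Then work the jammed wooden wedge out from under the press arm by rocking its tail from side to side while drawing it out, so that the shoe under it is not dragged along the cushion, and lay the wedge flat in its notched tray without dropping it. Leave everything else on the bench where it is.

Things in the scene. Friction and masses are not known exactly. Their poses are not given: they have to be found in the camera images.
- press: Grey C-frame sole press, fixed. Origin on the bench below the middle of its foot; x from its open front (robot side) to its column, y to the shoe's toe, z up. In mm: base x -85..125, y -100..240, 55 high; air manifold x -183..-78, y 40..230, 40 high, with the valve at (-140, 95) and a gauge, 58 wide, at (-138, 200), 85 high; column x 85..130; shoe and cushion x -65..65, under 185 high.
- foot (a point): Front lower edge of the steel foot under the end of the press arm (press x = -30, y = 0, 215 mm up). The foot reaches 60 mm back from here, 50 mm wide, its underside sloped like the wedge. The arm above it ends here too: 50 mm wide, 222 to 252 mm above the bench.
- nut_mid (a point): Centre of the valve's knurled brass lock nut: upright axis, 27 mm diameter, 20 mm high, centre 92 mm up when screwed down. Unscrewing (anticlockwise from above) raises it 1.6 mm per rad, friction 0.1 N m. Below it a 15 mm stem is free for 28 mm, then a hexagon 34 mm wide. Follow its rise while turning: a nut held down pushes the pin in.
- nut (a joint): Turn of the lock nut, rad: near 0 (up to 0.3) screwed down, grows as it is unscrewed, end stop at 3.0. It rides on the pin; screwed down it bears on the stem and blocks the pin. The pin can go down 1.6 mm per rad of unscrewing, so its whole stroke needs 2.6 rad.
- pin_tip (a point): Top face of the steel valve pin (9 mm, collar 12 mm) standing up out of the nut on its axis: 120 mm above the bench, 18 mm above the tight nut's top, 13 mm above the unscrewed nut's. Freed, it goes down 4.2 mm with the nut to a firm stop, against 7 to 10 N (spring 3 to 5 N and escaping air), and springs back when released.
- needle (a joint): Gauge needle, rad: 0 = pressure on, 2.5 = on its stop, no pressure. It follows the lowest point to which the pin has been pressed (0.6 rad per mm) and stays there when the pin springs back.
- wedge_mid (a point): Wooden wedge's middle, 9 mm above its flat underside: 170 mm along x, 40 mm wide (y), z up. 27 mm thick at the tail (x -85 mm), evenly down to 10 mm at the thin end (x +85). 90 to 140 g. At first jammed between foot and cap, thin end to the column, its tail 65 to 75 mm out of the foot's front. It comes slack after 15 to 30 mm, and the thin end leaves the foot after 95 mm.
- shoe (a joint): How far the wedge has dragged the shoe along the cushion to the press's front, m. It slips at 9 N of pull. The wedge is squeezed with about 30 N, so a straight pull (25 N) drags the shoe along; swinging the wedge about 0.1 rad to either side about the foot while drawing it about 2 mm per swing does not.
- cap (a point): Middle of the top of the last's steel cap, on which the wedge lies: 60 mm along the press's x, 56 mm along y, 195 mm above the bench.
- tray: Plywood wedge tray, fixed. Origin: centre of its underside; x along it. Inside 188 x 58 mm, floor 4 mm above the bench, walls 6 mm thick, 36 mm high. Half-way along each long wall a finger notch 60 mm wide goes down to the floor: fingers across the wedge fit in only there, so it must be held by its middle.
- bottle_c (a point): Bystander: clear bottle with black cap, 60 mm diameter, 150 high; its middle.
- tin_c (a point): Bystander: flat round tin, 72 mm diameter, 30 high; its middle.
- scrub_brush_c (a point): Bystander: scrubbing brush with a bow handle, 170 x 58 mm, 74 high; its middle.
- nail_brush_c (a point): Bystander: nail brush, 95 x 34 mm, 30 high; its middle.
- toothbrush_c (a point): Bystander: toothbrush, 190 mm long; its middle.
- screwdriver_c (a point): Bystander: black-handled screwdriver, 160 mm long, 26 mm thick; its middle.

How it is judged (in metres and radians):
On the way, in this order (a step that is already met when the one before it is completed fails the run):
1. the lock nut has been unscrewed by at least 1.2 rad (value of joint nut above 1.2 rad), for 0.1 s.
2. the freed pin has been pressed right down: the gauge needle is past 2.0 rad (value of joint needle above 2 rad), for 0.1 s.
3. the wedge has been drawn out to the front, clear of the press foot (x of wedge_mid in the frame of press below -0.118 m), for 0.1 s.
At the end, for the whole second after the job is handed in: Needle past 2.0 rad, shoe dragged less than 5 mm, wedge at rest and released, flat side down on the tray floor, either end first: its middle within 14 mm of the tray's middle each way, along the tray within 0.15 rad, level within 0.12 rad (value of joint needle above 2 rad and value of joint shoe below 0.005 m and x of wedge_mid in the frame of tray between -0.014 and 0.014 m and y of wedge_mid in the frame of tray between -0.014 and 0.014 m and z of wedge_mid in the frame of tray between 0.008 and 0.017 m and angle between the x axis of wedge_mid and the x axis of tray, either way round below 0.15 rad and angle between wedge_mid's own z axis and vertical below 0.12 rad and linear speed of wedge below 0.02 m/s and contact force between wedge and the fingers below 0.1 N); the robot touches nothing.
It fails at once if the shoe is dragged along the cushion by 5 mm or more (value of joint shoe above 0.005 m).
It fails at once if the wedge is dropped (moving freely faster than 0.45 m/s) (linear speed of wedge above 0.45 m/s and contact force between wedge and the fingers below 0.1 N).
It fails at once if a bystander is pushed more than 50 mm (distance of any of bottle_c, tin_c, scrub_brush_c, nail_brush_c, toothbrush_c, screwdriver_c from where it was at the start of the episode above 0.05 m).
It also fails if it takes over 72 s, if anything falls off the work surface, if the arm or the gripper's body presses on something with over 40 N, if the wrist force passes 120 N, or if a joint passes its speed limit or range.

## Robot

A 6-joint arm with a two-finger parallel gripper is mounted at the origin on the work surface. World frame = base frame: x ahead of the robot, y to its left, z up, the work surface at z = 0. Lengths are in m, angles in degrees, forces in N, time in s.
With the tool pointing down it reaches from about 0.35 to 0.875 m from the base axis. Payload 4.2 kg.
Tool frame: the origin (TCP) lies on the centre line of the jaws, within the pads' length; the fingertips stand 19 mm ahead of it and the grasp point (between the pads) is the TCP; z points along the fingers, y is the line along which they close (so a half turn about z gives the same grasp; the last joint's range is limited). The gripper opens to 87 mm and grips with 3 to 60 N. Pads are 19 mm wide; open, the fingers measure 117 mm over their backs; the gripper's body (75 mm by 190 mm) begins 51 mm behind the grasp point.
Start: joints at [-61.444, 22.042, 0.453, 0, -68.411, -14.817], TCP at [0.148, -0.607, 0.242] pointing down, gripper open.
Joint ranges: [-179.83, 179.83], [-69.29, 118.12], [-61.27, 80.66], [-181.25, 117.63], [-171.15, -9.14], [-177.46, 177.46]. Speed limits (degrees/s): [159.86, 159.86, 180, 180, 180, 180].

## Interface

Orientations are given as a 3x3 rotation matrix whose columns are the frame's x, y, z axes.
In Python, from station import sense, capture, finish_job, search_frame, masks_of gives the robot as it stands.
- The arm moves only by the tool drive_tool, never from a script. Its argument "rows" is a list of rows, each a list of 7 numbers: the opening in per cent of the stroke, from 0 (shut) to 100 (fully open), then the shift along the world's x, y, z in mm, then the turn, a rotation vector about the world's x, y, z in rad. In form: [[fingers, dx, dy, dz, wx, wy, wz], ...]. A call has 1 to 5 rows; each row shifts and turns the commanded pose from where the row before left it; what a row does not reach is not made up. A row lasts 1/12 s, in which the tool goes at most 41.7 mm and 7.16 degrees, less where a joint would pass 70% of its speed; a pose out of reach is approached as far as the arm can. A call is refused whole if a number of a shift passes 41.7 or a number of a turn 0.125, either way. A call with a gripper value outside its range is refused whole. The fingers move at their own pace and stop on an object; the grip force is fixed at half the most. Time passes only in rows, so rows that do not move let the fingers close. It gives the time, the measured TCP pose, the force, the opening and the grip force at its end, in the units of the state.
- sense(): the state, without advancing time (a new reading comes with each control period).
- capture(name): name is "side" or "top"; returns a dict with "frame" (420x560x3 uint8, red, green, blue), "z_map" (420x560 float32, m along the optical axis (not along the pixel's ray), 0 where there is no reading), "fx", "fy", "cx", "cy" (pixels), "R" (3x3) and "t" (3): a world point X has camera coordinates R X + t. Camera axes: x right, y down, z forward; pixel columns grow to the right and rows downward; lengths in m; the calibration is good to about 2 mm. A picture is of the moment at which its call begins.
- finish_job(): hands the job in; it is judged then, once.
Trained networks look in a picture, given as the dict that the camera call returned (one of the last four; its "shot" number tells which), for a name from the list of things; names that differ only in an ending like _2 or _b are one class to them, and where a whole thing is asked for, a point or a joint stands for the part that bears it (a point fixed in the world has none). Each returns a list of dicts, best first, with "p" (0 to 1); they miss things now and then, are a little off and sometimes report something else, mostly with a low value. They report only what shows in the picture. A call takes as long as a camera call.
- search_frame(label, picture): "xy" ([column, row] in pixels, amid what is visible of it).
- masks_of(label, picture): "region" (420x560 bool, what is visible of it) and "xy" ([column, row] in pixels, amid what is visible of it).
The state is a dict: "time_s": time; "joints": joint angles; "joint_velocities": joint speeds; "effort": joint torques, N m; "tcp_pos": TCP position; "ee_rot": TCP orientation; "wrist_force": force on the tool from outside, world axes, zero at the start; "moment": the same for the moment, N m; "gripper_width": opening from 0.0 (shut) to 1.0 (fully open); "gripper_force": force on a finger pad.
Only numpy, scipy, OpenCV 4.12 (cv2) and the standard library are available. Lean on these libraries where they do the work, as an engineer would, in place of code of your own. Each camera call takes 0.05 s, during which the arm holds its last target. There are 200 camera calls.

## Working session

There is one attempt and no reset: what is moved stays moved. The work goes in short steps, Python scripts to look and compute and a tool call to move; the robot and the scene stay as the last step left them, time stands still between calls to the robot, and variables do not carry over. Pictures are saved under pics/ and viewed, at most 11 in all, crops included, and the job is handed in when it is done.

Besides the shell and the picture viewer there is one more tool, called after "Call:" as name([rows], argument=value, ...), one row to a line, values as JSON. drive_tool: Moves the arm, as the interface text tells. Its arguments: {"type":"object","properties":{"rows":{"type":"array"}},"required":["rows"]}

```bash
mkdir -p pics
cat > h.py <<'E'
import numpy as np,cv2
from station import *
def save(p,n): cv2.imwrite('pics/'+n,p['frame'][:,:,::-1])
def w(p,u,v,z=None):
    z=p['z_map'][v,u] if z is None else z
    c=np.stack([(u-p['cx'])/p['fx']*z,(v-p['cy'])/p['fy']*z,z*np.ones_like(u,float)],-1)
    return (c-p['t'])@p['R']
def cloud(p,m=None):
    m=(p['z_map']>0)&(m if m is not None else True)
    v,u=np.nonzero(m); return w(p,u,v)
E
python3 - <<'E'
from h import *
np.set_printoptions(precision=4,suppress=True)
for n in('side','top'):
    p=capture(n);save(p,n+'0.png');print(n,p['fx'],-p['R'].T@p['t'],p['R'][2])
    for l in['press','foot','nut_mid','pin_tip','needle','wedge_mid','cap','tray','bottle_c','scrub_brush_c','tin_c','screwdriver_c']:
        for r in masks_of(l,p)[:1]:
            c=cloud(p,r['region']); 
            print(l,round(r['p'],2),np.round(r['xy']),r['region'].sum(),np.median(c,0) if len(c) else '',c.min(0) if len(c) else '',c.max(0) if len(c) else '')
s=sense();print(s)
E
```

```text
side 503.7537722075378 [0.2924 0.9128 1.0694] [ 0.1813 -0.6884 -0.7023]
press 0.93 [208. 261.] 14092 [0.6626 0.175  0.078 ] [ 0.5027 -0.9813 -0.7564] [1.4513 0.305  0.2627]
foot 0.68 [208. 261.] 14124 [0.6624 0.1751 0.0781] [ 0.5024 -0.0956 -0.002 ] [0.8247 0.305  0.2627]
nut_mid 0.61 [239. 197.] 634 [0.6215 0.0791 0.2156] [ 0.5806 -0.109  -0.004 ] [0.7523 0.0919 0.2275]
wedge_mid 0.82 [236. 198.] 753 [0.6299 0.0774 0.2135] [ 0.5804 -0.1871 -0.0027] [0.8184 0.0919 0.2275]
cap 0.81 [209. 245.] 3244 [0.6716 0.1755 0.1357] [ 0.6266 -0.0991 -0.0004] [0.7692 0.2791 0.1995]
tray 0.73 [330. 161.] 1209 [ 0.4584 -0.3872  0.014 ] [ 0.3554 -0.4633 -0.0012] [ 0.5566 -0.3371  0.042 ]
bottle_c 0.91 [284. 123.] 604 [ 0.6434 -0.4368  0.0784] [ 0.6177 -0.5712 -0.0024] [ 0.7068 -0.4193  0.1537]
scrub_brush_c 0.76 [274. 408.] 2190 [0.4092 0.4785 0.0472] [ 0.3197  0.4117 -0.0004] [0.4914 0.5145 0.0798]
tin_c 0.96 [270. 183.] 391 [ 0.623 -0.215  0.028] [ 0.5894 -0.297  -0.0009] [ 0.6637 -0.1886  0.0367]
screwdriver_c 0.51 [334. 240.] 241 [ 0.3836 -0.0376  0.022 ] [ 0.3442 -0.0614  0.0051] [ 0.497  -0.024
[... 1094 characters left out ...]
0.0375]
screwdriver_c 0.77 [305. 257.] 193 [ 0.3865 -0.0456  0.0219] [ 0.3486 -0.0633 -0.0062] [ 0.4304 -0.0301  0.0353]
{'time_s': 1.3, 'joints': array([-61.4437,  22.0394,   0.4513,  -0.0018, -68.4109, -14.8173]), 'joint_velocities': array([ 0.1154,  0.0404,  0.0505,  0.0056,  0.0089, -0.0084]), 'effort': array([ -0.0005, -39.0468,  18.7621,   4.2245,   0.0154,  -0.    ]), 'tcp_pos': array([ 0.1485, -0.6071,  0.2416]), 'ee_rot': array([[-0.9714, -0.2375,  0.    ],
       [-0.2375,  0.9714, -0.    ],
       [-0.    , -0.    , -1.    ]]), 'wrist_force': array([ 0.2455, -0.2651,  0.0223]), 'moment': array([ 0.0514, -0.0159,  0.0156]), 'gripper_force': 0.0, 'gripper_width': 1.0024371602357134}
```

Run:
```python
from h import *
a=cv2.imread('pics/side0.png');b=cv2.imread('pics/top0.png')
cv2.imwrite('pics/s1.png',cv2.resize(a[60:420,60:440],None,fx=1.6,fy=1.6,interpolation=cv2.INTER_CUBIC))
cv2.imwrite('pics/t1.png',cv2.resize(b[100:290,130:450],None,fx=2.5,fy=2.5,interpolation=cv2.INTER_CUBIC))
```

```text
(no output)
```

View pics/s1.png

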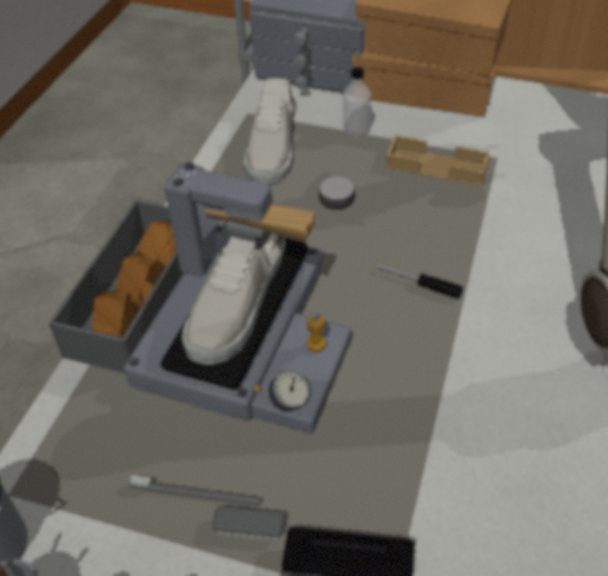

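View pics/t1.png

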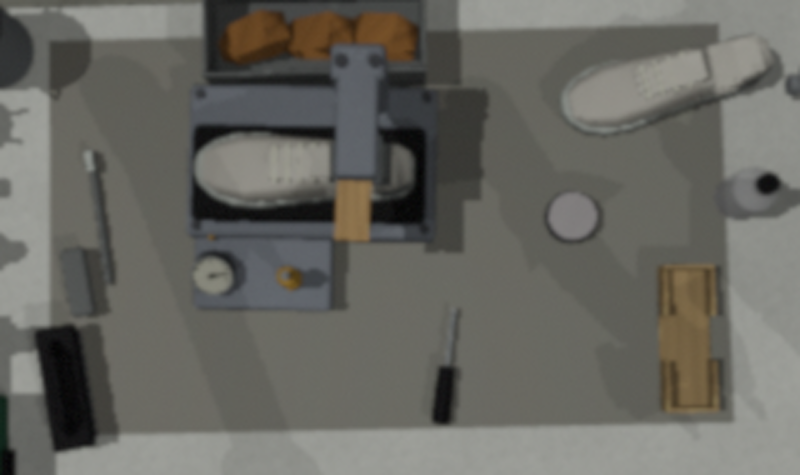

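```bash
cat > m.py <<'E'
from h import *
np.set_printoptions(precision=4,suppress=True)
def rect(c,q=None):
    r=cv2.minAreaRect((c[:,:2]*1000).astype(np.float32)); return r
def box(c,x0,x1,y0,y1,z0,z1):
    return c[(c[:,0]>x0)&(c[:,0]<x1)&(c[:,1]>y0)&(c[:,1]<y1)&(c[:,2]>z0)&(c[:,2]<z1)]
if __name__=='__main__':
  for n in('side','top'):
    p=capture(n);c=cloud(p);print(n)
    for nm,b in dict(arm=(.55,.9,-.05,.2,.243,.262),tray=(.33,.58,-.47,-.3,.03,.048),wed=(.56,.665,.03,.12,.213,.232),base=(.5,.9,-.1,.4,.05,.06),manif=(.48,.62,.0,.35,.034,.046),
       nut=(.52,.59,.12,.19,.085,.112),pin=(.52,.59,.12,.19,.112,.13),gauge=(.5,.6,.22,.3,.075,.095),all=(.52,.59,.12,.19,.06,.13)).items():
        q=box(c,*b); 
        if len(q)>2: print(nm,len(q),np.median(q,0),q.mean(0),q.min(0),q.max(0),rect(q))
E
python3 m.py
```

```text
side
arm 1044 [0.7349 0.0642 0.2521] [0.7334 0.0631 0.2518] [0.6524 0.024  0.2431] [0.8126 0.091  0.2611] ((731.9690551757812, 62.288970947265625), (66.47855377197266, 159.33935546875), 86.25177764892578)
tray 277 [ 0.4248 -0.3682  0.0352] [ 0.4557 -0.376   0.0354] [ 0.3556 -0.4222  0.03  ] [ 0.5559 -0.3366  0.0427] ((455.6598815917969, -380.35955810546875), (85.31118774414062, 200.1475372314453), 89.1851806640625)
wed 441 [0.621  0.0698 0.2196] [0.6212 0.0688 0.2198] [0.581  0.0354 0.213 ] [0.6639 0.0914 0.2319] ((620.3917236328125, 68.14834594726562), (52.976356506347656, 81.01976013183594), 80.23450469970703)
base 3485 [0.7689 0.198  0.0554] [0.7265 0.1814 0.0553] [ 0.5268 -0.0455  0.05  ] [0.9   0.304 0.06 ] ((713.3798828125, 129.23329162597656), (373.0220031738281, 349.5293884277344), 0.02373523637652397)
manif 1845 [0.5513 0.1975 0.0406] [0.5556 0.2    0.0405] [0.5034 0.0005 0.0341] [0.62   0.3036 0.0459] ((554.4835815429688, 155.99884033203125), (303.9482421875, 108.66622161865234), 85.68057250976562)
nut 104 [0.5448 0.1667 0.1022] [0.5458 0.1658 0.0997] [0.534  0.1474 0.0851]
[... 1857 characters left out ...]
0.9241333007812, 158.2649688720703), (24.058940887451172, 26.238563537597656), 89.17654418945312)
pin 11 [0.55   0.1579 0.1184] [0.5508 0.1581 0.1196] [0.546  0.1543 0.1143] [0.5565 0.1615 0.1259] ((551.3300170898438, 157.80087280273438), (10.654046058654785, 6.8328447341918945), 2.8035807609558105)
gauge 22 [0.5777 0.2572 0.0777] [0.5767 0.2577 0.0777] [0.5706 0.2389 0.075 ] [0.5848 0.2823 0.0814] ((577.9152221679688, 260.4248046875), (43.48928451538086, 13.638669967651367), 88.48289489746094)
all 57 [0.5504 0.1572 0.1025] [0.5509 0.1579 0.105 ] [0.5378 0.1462 0.0848] [0.5641 0.1702 0.1259] ((550.9241333007812, 158.2649688720703), (24.058940887451172, 26.238563537597656), 89.17654418945312)
```

Run:
```python
from m import *
for n in('side','top'):
    p=capture(n);c=cloud(p);print(n)
    for nm,b in dict(arm=(.66,.80,-.0,.12,.243,.262),wed=(.592,.648,.03,.12,.213,.232),tray=(.365,.55,-.47,-.3,.015,.048)).items():
        q=box(c,*b); ks=np.linspace(b[0],b[1],8);mid=[];xs=[]
        for a,e in zip(ks,ks[1:]):
            s=q[(q[:,0]>=a)&(q[:,0]<e)]
            if len(s)>4: xs.append((a+e)/2);mid.append([s[:,1].min(),s[:,1].max()])
        mid=np.array(mid);print(nm,np.polyfit(xs,mid[:,0],1),np.polyfit(xs,mid[:,1],1),mid.mean(0))
    # y ends of tray / manifold front edge direction
    q=box(c,.62,.70,.12,.22,.06,.2); print('shoe',[ (a,q[(q[:,0]>a)&(q[:,0]<a+.01),2].max() if ((q[:,0]>a)&(q[:,0]<a+.01)).any() else 0) for a in np.arange(.62,.70,.01)])
    # gray-image edges: arm & tray via color
    m=cv2.inRange(cv2.cvtColor(p['frame'],cv2.COLOR_RGB2HSV),(8,110,60),(30,255,255))>0
    q=box(cloud(p,m),.56,.67,.02,.12,.2,.24);print('wedcol',len(q),q.min(0),q.max(0),rect(q))
    q=box(cloud(p,m),.52,.58,.12,.2,.095,.108);print('nutcol',len(q),q.mean(0),q.min(0),q.max(0))
    q=box(cloud(p,m),.33,.58,-.46,-.3,-.01,.05);print('traycol',len(q),q.min(0),q.max(0),rect(q))
```

```text
side
arm [-0.0997  0.1048] [0.0407 0.0575] [0.032  0.0873]
wed [-0.0631  0.0844] [-0.1009  0.1508] [0.0453 0.0882]
tray [-0.0088 -0.4142] [-0.0168 -0.3319] [-0.4183 -0.3396]
shoe [(np.float64(0.62), np.float64(0.085392659722602)), (np.float64(0.63), np.float64(0.08649522246402942)), (np.float64(0.64), np.float64(0.1385438895087219)), (np.float64(0.65), np.float64(0.16371384796271607)), (np.float64(0.66), np.float64(0.1764818077841391)), (np.float64(0.67), np.float64(0.17334774108197945)), (np.float64(0.68), np.float64(0.17624163944411714)), (np.float64(0.6900000000000001), np.float64(0.17349829552695495))]
wedcol 438 [0.5814 0.0494 0.2002] [0.6681 0.0917 0.2269] ((624.2935180664062, 69.63813018798828), (39.46980667114258, 85.87603759765625), 86.53316497802734)
nutcol 59 [0.5457 0.1665 0.103 ] [0.5344 0.1545 0.096 ] [0.5587 0.1755 0.108 ]
traycol 488 [ 0.3624 -0.42   -0.0015] [ 0.5509 -0.3381  0.0406] ((456.482177734375, -378.7201843261719), (79.95858001708984, 189.25242614746094), 89.14458465576172)
top
arm [-0.1161  0.1136] [0.0057 0.0769] [0.0289 0.0811]
wed [-0.0591  0.0824] [-0.0
[... 232 characters left out ...]
10982940708538351)), (np.float64(0.65), np.float64(0.1508454917826097)), (np.float64(0.66), np.float64(0.16433442142939153)), (np.float64(0.67), np.float64(0.17011381258946726)), (np.float64(0.68), np.float64(0.17189200064110854)), (np.float64(0.6900000000000001), np.float64(0.17348731066530562))]
wedcol 271 [0.5856 0.0435 0.2049] [0.6542 0.0829 0.2274] ((619.8495483398438, 63.237648010253906), (38.88667297363281, 68.12203216552734), 88.56949615478516)
nutcol 26 [0.5487 0.1538 0.1018] [0.5379 0.1466 0.0966] [0.5606 0.1665 0.107 ]
traycol 218 [ 0.3651 -0.4138 -0.0048] [ 0.5519 -0.345   0.04  ] ((458.4837951660156, -379.3238525390625), (68.42327117919922, 186.7416534423828), 89.83087158203125)
```

Call:
drive_tool([
  [100, 15, 37.5, 3, 0, 0, 0.066],
  [100, 15, 37.5, 3, 0, 0, 0.066],
  [100, 15, 37.5, 3, 0, 0, 0.066],
  [100, 15, 37.5, 3, 0, 0, 0.066],
  [100, 15, 37.5, 3, 0, 0, 0.066],
])

```text
time_s: 1.92
tcp_pos: [0.2236, -0.418, 0.2566]
ee_rot: [[-0.841, -0.542, 0.0], [-0.542, 0.841, -0.0], [-0.0, -0.0, -1.0]]
wrist_force: [1.5, -0.0, 0.7]
gripper_width: 1.001
gripper_force: 0.0
```

Call:
drive_tool([
  [100, 15, 37.5, 3, 0, 0, 0.066],
  [100, 15, 37.5, 3, 0, 0, 0.066],
  [100, 15, 37.5, 3, 0, 0, 0.066],
  [100, 15, 37.5, 3, 0, 0, 0.066],
  [100, 15, 37.5, 3, 0, 0, 0.066],
])

```text
time_s: 2.33
tcp_pos: [0.2986, -0.2304, 0.2721]
ee_rot: [[-0.62, -0.785, 0.001], [-0.785, 0.62, -0.0], [-0.001, -0.001, -1.0]]
wrist_force: [1.2, 0.1, -0.1]
gripper_width: 0.999
gripper_force: 0.0
```

Call:
drive_tool([
  [100, 15, 37.5, 3, 0, 0, 0.066],
  [100, 15, 37.5, 3, 0, 0, 0.066],
  [100, 15, 37.5, 3, 0, 0, 0.066],
  [100, 15, 37.5, 3, 0, 0, 0.066],
  [100, 15, 37.5, 3, 0, 0, 0.066],
])

```text
time_s: 2.75
tcp_pos: [0.3735, -0.0425, 0.2873]
ee_rot: [[-0.331, -0.944, 0.002], [-0.944, 0.331, 0.001], [-0.001, -0.002, -1.0]]
wrist_force: [1.1, -0.7, 0.5]
gripper_width: 1.0
gripper_force: 0.0
```

Call:
drive_tool([
  [100, 15, 37.5, 3, 0, 0, 0.066],
  [100, 15, 37.5, 3, 0, 0, 0.066],
  [100, 15, 37.5, 3, 0, 0, 0.066],
  [100, 15, 37.5, 3, 0, 0, 0.066],
  [60, 15, 37.5, 3, 0, 0, 0.066],
])

```text
time_s: 3.17
tcp_pos: [0.4486, 0.145, 0.3021]
ee_rot: [[-0.007, -1.0, 0.001], [-1.0, 0.007, 0.0], [-0.0, -0.001, -1.0]]
wrist_force: [0.7, -0.9, -0.5]
gripper_width: 0.971
gripper_force: 0.0
```

Call:
drive_tool([
  [60, 0, 0, -20, 0, 0, 0],
  [60, 0, 0, -20, 0, 0, 0],
  [60, 0, 0, -20, 0, 0, 0],
  [60, 0, 0, 0, 0, 0, 0],
  [60, 0, 0, 0, 0, 0, 0],
])

```text
time_s: 3.58
tcp_pos: [0.4483, 0.1426, 0.2413]
ee_rot: [[-0.011, -1.0, -0.001], [-1.0, 0.011, -0.002], [0.002, 0.001, -1.0]]
wrist_force: [0.1, -0.0, 0.7]
gripper_width: 0.651
gripper_force: 0.0
```

Run:
```python
from m import *
s=sense();print(s['time_s'],s['joints'],s['tcp_pos'],s['ee_rot'],s['gripper_width'])
t=s['tcp_pos']
P=[]
for n in('side','top'):
    p=capture(n);c=cloud(p);save(p,n+'2.png')
    q=p['R']@(t+s['ee_rot'][:,2]*.019)+p['t'];print('tip px',q[:2]/q[2]*[p['fx'],p['fy']]+[p['cx'],p['cy']])
    q=box(c,t[0]-.11,t[0]+.11,t[1]-.11,t[1]+.11,.15,.4);print('grip',len(q),q.min(0),q.max(0))
    f=p['frame'];
    u,v=(q:=p['R']@t+p['t'])[:2]/q[2]*[p['fx'],p['fy']]+[p['cx'],p['cy']];u,v=int(u),int(v)
    P.append(cv2.resize(f[max(0,v-75):v+75,u-65:u+65,::-1],(390,450),interpolation=cv2.INTER_CUBIC));print(n,'crop',u-65,v-75)
    for nm,b in dict(base=(.63,.80,-.06,-.0,.045,.065),manif=(.52,.60,0.02,.1,.03,.05)).items():
        q=box(c,*b);ks=np.linspace(b[0],b[1],9);xs=[];y=[]
        for a,e in zip(ks,ks[1:]):
            r=q[(q[:,0]>=a)&(q[:,0]<e)]
            if len(r)>3: xs.append((a+e)/2);y.append(r[:,1].min())
        if len(xs)>2: print(nm,np.polyfit(xs,y,1),np.array(y))
cv2.imwrite('pics/p2.png',np.hstack(P))
```

```text
3.5833 [ 37.527    6.8855 -20.3059   0.0296 -62.9197 -38.1519] [0.4483 0.1426 0.2413] [[-0.0107 -0.9999 -0.0013]
 [-0.9999  0.0107 -0.0015]
 [ 0.0016  0.0012 -1.    ]] 0.6507375891727036
tip px [299.6657 229.9914]
grip 2849 [0.3519 0.1046 0.221 ] [0.5413 0.1847 0.3999]
side crop 234 149
tip px [245.7684 241.8381]
grip 1043 [0.3571 0.103  0.2979] [0.5453 0.178  0.399 ]
top crop 180 166
base [-0.0388 -0.0144] [-0.0399 -0.0404 -0.0411 -0.0414 -0.0418 -0.0426 -0.0431 -0.0471]
```

View pics/p2.png

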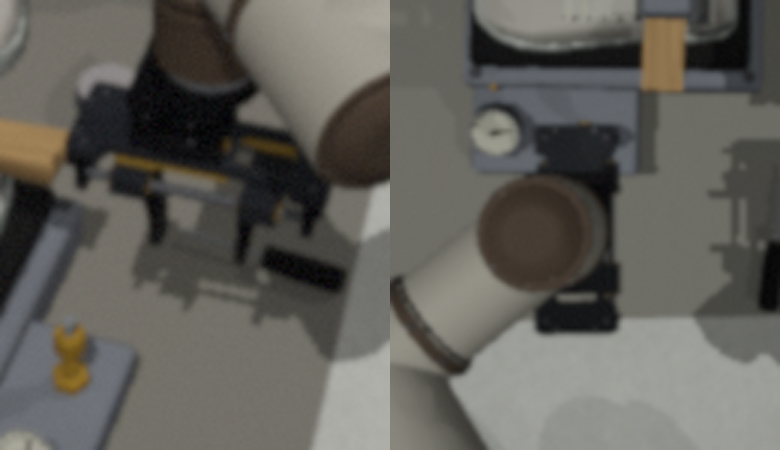

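Call:
drive_tool([
  [60, 33, 6, -20, 0, 0, 0],
  [60, 34, 6, -20, 0, 0, 0],
  [60, 34, 5, -20, 0, 0, 0],
  [60, 0, 0, -20, 0, 0, 0],
  [60, 0, 0, 0, 0, 0, 0],
])

```text
time_s: 4.1
tcp_pos: [0.5491, 0.1591, 0.158]
ee_rot: [[-0.013, -1.0, -0.006], [-1.0, 0.013, -0.003], [0.003, 0.006, -1.0]]
wrist_force: [-0.5, -0.1, -1.1]
gripper_width: 0.603
gripper_force: 0.0
```

Run:
```python
from m import *
s=sense();print(s['time_s'],s['joints'],s['tcp_pos'],s['ee_rot'],s['gripper_width'])
t=s['tcp_pos']
p=capture('side');save(p,'s3.png')
q=np.array([p['R']@(t-[0,0,h])+p['t'] for h in(0,.019,.019+.02,.069)]);print(q[:,:2]/q[:,2:]*[p['fx'],p['fy']]+[p['cx'],p['cy']])
cv2.imwrite('pics/s3c.png',cv2.resize(p['frame'][150:320,170:330,::-1],None,fx=3,fy=3,interpolation=cv2.INTER_CUBIC))
```

```text
4.1 [ 32.3546  21.2816 -13.6132  -0.0825 -55.4813 -33.0771] [0.5491 0.1591 0.158 ] [[-0.0134 -0.9999 -0.0062]
 [-0.9999  0.0134 -0.0025]
 [ 0.0026  0.0061 -1.    ]] 0.6025258134820531
[[256.0434 244.5062]
 [256.2106 249.6841]
 [256.3827 255.0135]
 [256.6336 262.7837]]
```

View pics/s3c.png

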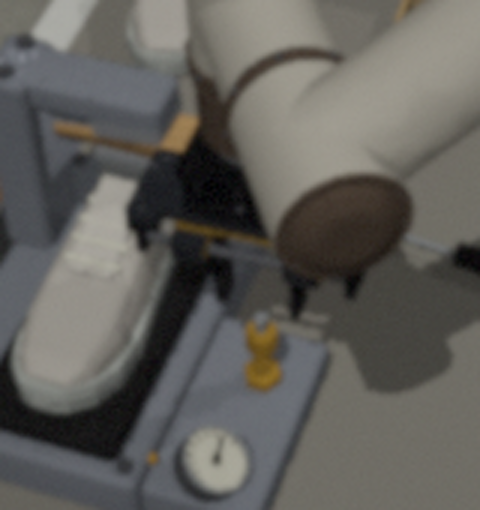

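Call:
drive_tool([
  [60, 0, 0.5, -18, 0, 0, 0],
  [60, 0, 0, -18, 0, 0, 0],
  [60, 0, 0, -16, 0, 0, 0],
  [60, 0, 0, 0, 0, 0, 0],
  [20, 0, 0, 0, 0, 0, 0],
])

```text
time_s: 4.57
tcp_pos: [0.5498, 0.1606, 0.1117]
ee_rot: [[-0.01, -1.0, 0.002], [-1.0, 0.01, 0.001], [-0.001, -0.002, -1.0]]
wrist_force: [0.5, 0.5, 0.6]
gripper_width: 0.571
gripper_force: 0.0
```

Call:
drive_tool([
  [10, 0, 0, 0, 0, 0, 0],
  [10, 0, 0, 0, 0, 0, 0],
  [10, 0, 0, 0, 0, 0, 0],
  [10, 0, 0, 0, 0, 0, 0],
  [10, 0, 0, 0, 0, 0, 0],
])

```text
time_s: 4.98
tcp_pos: [0.5498, 0.1606, 0.1105]
ee_rot: [[-0.011, -1.0, 0.001], [-1.0, 0.011, 0.001], [-0.001, -0.001, -1.0]]
wrist_force: [-0.9, 1.2, 3.1]
gripper_width: 0.299
gripper_force: 30.0
```

Call:
drive_tool([
  [55, 0, 0, 0, 0, 0, 0],
  [55, 0, 0, 0, 0, 0, 0],
  [55, -0.5, -0.5, -7, 0, 0, 0],
  [20, 0, 0, 0, 0, 0, 0],
  [10, 0, 0, 0, 0, 0, 0],
])

```text
time_s: 5.4
tcp_pos: [0.5484, 0.1595, 0.1015]
ee_rot: [[-0.011, -1.0, -0.002], [-1.0, 0.011, -0.001], [0.001, 0.002, -1.0]]
wrist_force: [-0.9, -0.6, -0.5]
gripper_width: 0.429
gripper_force: 0.0
```

Call:
drive_tool([
  [10, 0, 0, 0, 0, 0, 0],
  [10, 0, 0, 0, 0, 0, 0],
  [10, 0, 0, 0, 0, 0, 0],
  [10, 0, 0, 0.2, 0, 0, 0.1],
  [10, 0, 0, 0.2, 0, 0, 0.1],
])

```text
time_s: 5.82
tcp_pos: [0.5497, 0.1599, 0.1029]
ee_rot: [[0.192, -0.981, 0.001], [-0.981, -0.192, 0.0], [-0.0, -0.001, -1.0]]
wrist_force: [2.9, -1.4, -2.9]
gripper_width: 0.299
gripper_force: 30.0
```

Call:
drive_tool([
  [10, 0, 0, 0.2, 0, 0, 0.1],
  [10, 0, 0, 0.1, 0, 0, 0.1],
  [10, 0, 0, 0.2, 0, 0, 0.1],
  [10, 0, 0, 0.2, 0, 0, 0.1],
  [10, 0, 0, 0.1, 0, 0, 0.1],
])

```text
time_s: 6.23
tcp_pos: [0.5497, 0.1599, 0.1037]
ee_rot: [[0.639, -0.769, 0.001], [-0.769, -0.639, 0.0], [0.001, -0.001, -1.0]]
wrist_force: [3.6, -0.9, -2.4]
gripper_width: 0.303
gripper_force: 30.0
```

Run:
```python
from m import *
s=sense();print(s)
```

```text
{'time_s': 6.2333, 'joints': array([ 32.4405,  24.7165, -17.3685,   0.0357, -47.8433,   7.2758]), 'joint_velocities': array([ 0.0565, -0.0718,  0.1208,  0.1575, -0.1255, 68.039 ]), 'effort': array([  1.1594, -39.0507,  14.6794,   2.9321,  -0.4997,  -0.6991]), 'tcp_pos': array([0.5497, 0.1599, 0.1037]), 'ee_rot': array([[ 0.6393, -0.7689,  0.0013],
       [-0.769 , -0.6393,  0.0003],
       [ 0.0006, -0.0012, -1.    ]]), 'wrist_force': array([ 3.6401, -0.9484, -2.4366]), 'moment': array([-0.3602, -0.7273, -0.0869]), 'gripper_force': 29.99908983707428, 'gripper_width': 0.30344924861916683}
```

Call:
drive_tool([
  [10, 0, 0, 0.2, 0, 0, 0.1],
  [10, 0, 0, 0.2, 0, 0, 0.1],
  [10, 0, 0, 0.1, 0, 0, 0.1],
  [10, 0, 0, 0.2, 0, 0, 0.1],
  [10, 0, 0, 0.1, 0, 0, 0.1],
])

```text
time_s: 6.65
tcp_pos: [0.5497, 0.1599, 0.1044]
ee_rot: [[0.93, -0.368, 0.001], [-0.368, -0.93, 0.0], [0.001, -0.001, -1.0]]
wrist_force: [3.6, -0.4, -2.9]
gripper_width: 0.299
gripper_force: 30.0
```

Call:
drive_tool([
  [10, 0, 0, 0.2, 0, 0, 0.1],
  [10, 0, 0, 0.2, 0, 0, 0.1],
  [10, 0, 0, 0, 0, 0, 0],
  [55, 0, 0, 0, 0, 0, 0],
  [55, 0, 0, 0, 0, 0, 0],
])

```text
time_s: 7.07
tcp_pos: [0.5485, 0.1598, 0.105]
ee_rot: [[0.983, -0.183, -0.001], [-0.183, -0.983, -0.0], [-0.001, 0.0, -1.0]]
wrist_force: [-0.8, -0.8, -0.3]
gripper_width: 0.381
gripper_force: 0.0
```

Call:
drive_tool([
  [55, 0, 0, 0, 0, 0, 0],
  [55, 0, 0, 0, 0, 0, -0.12],
  [55, 0, 0, 0, 0, 0, -0.12],
  [55, 0, 0, 0, 0, 0, -0.12],
  [55, 0, 0, 0, 0, 0, -0.12],
])

```text
time_s: 7.48
tcp_pos: [0.5486, 0.16, 0.1051]
ee_rot: [[0.785, -0.62, -0.0], [-0.62, -0.785, 0.0], [-0.0, 0.0, -1.0]]
wrist_force: [0.1, 0.4, -0.6]
gripper_width: 0.546
gripper_force: 0.0
```

Call:
drive_tool([
  [55, 0, 0, 0, 0, 0, -0.12],
  [55, 0, 0, 0, 0, 0, -0.12],
  [55, 0, 0, 0, 0, 0, -0.12],
  [55, 0, 0, 0, 0, 0, -0.12],
  [55, 0, 0, 0, 0, 0, -0.12],
])

```text
time_s: 7.9
tcp_pos: [0.5486, 0.16, 0.1052]
ee_rot: [[0.297, -0.955, -0.0], [-0.955, -0.297, 0.0], [-0.0, 0.0, -1.0]]
wrist_force: [-0.5, 0.4, -0.7]
gripper_width: 0.549
gripper_force: 0.0
```

Call:
drive_tool([
  [55, 0, 0, 0, 0, 0, -0.12],
  [55, 0, 0, 0, 0, 0, -0.12],
  [40, 0, 0, 0, 0, 0, -0.08],
  [10, 0, 0, 0, 0, 0, 0],
  [10, 0, 0, 0, 0, 0, 0],
])

```text
time_s: 8.32
tcp_pos: [0.5487, 0.16, 0.1051]
ee_rot: [[-0.009, -1.0, -0.0], [-1.0, 0.009, 0.0], [-0.0, 0.0, -1.0]]
wrist_force: [0.1, 0.3, 0.0]
gripper_width: 0.4
gripper_force: 0.0
```

Call:
drive_tool([
  [10, 0, 0, 0, 0, 0, 0],
  [10, 0, 0, 0, 0, 0, 0],
  [10, 0, 0, 0, 0, 0, 0],
  [10, 0, 0, 0, 0, 0, 0],
  [10, 0, 0, 0, 0, 0, 0],
])

```text
time_s: 8.73
tcp_pos: [0.5497, 0.16, 0.1052]
ee_rot: [[-0.011, -1.0, 0.001], [-1.0, 0.011, 0.0], [-0.0, -0.001, -1.0]]
wrist_force: [2.8, -1.5, -1.0]
gripper_width: 0.3
gripper_force: 30.0
```

Call:
drive_tool([
  [10, 0, 0, 0.2, 0, 0, 0.1],
  [10, 0, 0, 0.1, 0, 0, 0.1],
  [10, 0, 0, 0.2, 0, 0, 0.1],
  [10, 0, 0, 0.2, 0, 0, 0.1],
  [10, 0, 0, 0.1, 0, 0, 0.1],
])

```text
time_s: 9.15
tcp_pos: [0.5496, 0.16, 0.1059]
ee_rot: [[0.474, -0.88, 0.001], [-0.88, -0.474, 0.0], [0.0, -0.001, -1.0]]
wrist_force: [4.1, -0.9, -1.5]
gripper_width: 0.305
gripper_force: 30.0
```

Call:
drive_tool([
  [10, 0, 0, 0.2, 0, 0, 0.1],
  [10, 0, 0, 0.1, 0, 0, 0.1],
  [10, 0, 0, 0.2, 0, 0, 0.1],
  [10, 0, 0, 0.2, 0, 0, 0.1],
  [10, 0, 0, 0.1, 0, 0, 0.1],
])

```text
time_s: 9.57
tcp_pos: [0.5496, 0.16, 0.1067]
ee_rot: [[0.838, -0.545, 0.001], [-0.545, -0.838, 0.0], [0.001, -0.001, -1.0]]
wrist_force: [3.6, -0.9, -1.0]
gripper_width: 0.301
gripper_force: 30.0
```

Call:
drive_tool([
  [10, 0, 0, 0.2, 0, 0, 0.1],
  [10, 0, 0, 0.1, 0, 0, 0.1],
  [10, 0, 0, 0.2, 0, 0, 0.1],
  [10, 0, 0, 0, 0, 0, 0],
  [10, 0, 0, 0, 0, 0, 0],
])

```text
time_s: 9.98
tcp_pos: [0.5496, 0.1599, 0.1072]
ee_rot: [[0.96, -0.28, 0.001], [-0.28, -0.96, 0.0], [0.001, -0.0, -1.0]]
wrist_force: [4.4, -1.2, -0.8]
gripper_width: 0.299
gripper_force: 30.0
```

Run:
```python
from m import *
s=sense();print(s['moment'],s['wrist_force'],s['joints'],s['ee_rot'])
```

```text
[-0.5858 -1.1708  0.1077] [ 4.3849 -1.1652 -0.8173] [ 32.4565  24.4587 -17.1738   0.0449 -48.3054  41.266 ] [[ 0.9601 -0.2798  0.0012]
 [-0.2798 -0.9601  0.0001]
 [ 0.0012 -0.0004 -1.    ]]
```

Call:
drive_tool([
  [55, 0, 0, 0, 0, 0, 0],
  [55, 0, 0, 0, 0, 0, 0],
  [55, 0, 0, 0, 0, 0, 0],
  [55, 0, 0, 20, 0, 0, -0.1],
  [30, 0, 0, 25, 0, 0, -0.1],
])

```text
time_s: 10.4
tcp_pos: [0.5467, 0.1591, 0.1501]
ee_rot: [[0.883, -0.469, -0.007], [-0.469, -0.883, -0.003], [-0.005, 0.006, -1.0]]
wrist_force: [0.6, -0.3, 0.4]
gripper_width: 0.501
gripper_force: 0.0
```

Call:
drive_tool([
  [0, 0.5, 0, 0, 0, 0, 0],
  [0, 0, 0, 0, 0, 0, 0],
  [0, 0, 0, 0, 0, 0, 0],
  [0, 0, 0, 0, 0, 0, 0],
  [0, 0, 0, 0, 0, 0, 0],
])

```text
time_s: 10.82
tcp_pos: [0.5487, 0.1596, 0.151]
ee_rot: [[0.886, -0.463, -0.002], [-0.463, -0.886, -0.001], [-0.002, 0.002, -1.0]]
wrist_force: [-0.4, -1.0, 0.1]
gripper_width: 0.18
gripper_force: 0.0
```

Call:
drive_tool([
  [0, 0, 0, -5, 0, 0, 0],
  [0, 0, 0, -4, 0, 0, 0],
  [0, 0, 0, -3, 0, 0, 0],
  [0, 0, 0, 0, 0, 0, 0],
  [0, 0, 0, 0, 0, 0, 0],
])

```text
time_s: 11.23
tcp_pos: [0.5494, 0.1599, 0.1399]
ee_rot: [[0.886, -0.463, -0.0], [-0.463, -0.886, -0.0], [-0.0, 0.0, -1.0]]
wrist_force: [-1.0, 0.6, -0.0]
gripper_width: 0.005
gripper_force: 0.2
```

Run:
```python
from m import *
s=sense();print(s['moment'],s['wrist_force'],s['tcp_pos'],s['gripper_width'])
```

```text
[-0.0348  0.1949  0.0001] [-1.047   0.5858 -0.0362] [0.5494 0.1599 0.1399] 0.004518898495478477
```

Tips at 0.121; press on.

Call:
drive_tool([
  [0, 0, 0, -1, 0, 0, 0],
  [0, 0, 0, -1, 0, 0, 0],
  [0, 0, 0, -1, 0, 0, 0],
  [0, 0, 0, 0, 0, 0, 0],
  [0, 0, 0, 0, 0, 0, 0],
])

```text
time_s: 11.65
tcp_pos: [0.5495, 0.1599, 0.1379]
ee_rot: [[0.886, -0.463, 0.001], [-0.463, -0.886, 0.0], [0.0, -0.0, -1.0]]
wrist_force: [-2.4, 0.8, 5.5]
gripper_width: 0.007
gripper_force: 2.7
```

Call:
drive_tool([
  [0, 0, 0, -1, 0, 0, 0],
  [0, 0, 0, -1, 0, 0, 0],
  [0, 0, 0, -0.5, 0, 0, 0],
  [0, 0, 0, 0, 0, 0, 0],
  [0, 0, 0, 0, 0, 0, 0],
])

```text
time_s: 12.07
tcp_pos: [0.5495, 0.1599, 0.1357]
ee_rot: [[0.886, -0.463, 0.001], [-0.463, -0.886, 0.0], [0.001, -0.0, -1.0]]
wrist_force: [-2.6, -0.3, 6.3]
gripper_width: 0.007
gripper_force: 3.3
```

Call:
drive_tool([
  [0, 0, 0, -1, 0, 0, 0],
  [0, 0, 0, -1, 0, 0, 0],
  [0, 0, 0, -1, 0, 0, 0],
  [0, 0, 0, 0, 0, 0, 0],
  [0, 0, 0, 0, 0, 0, 0],
])

```text
time_s: 12.48
tcp_pos: [0.5496, 0.16, 0.1345]
ee_rot: [[0.887, -0.462, 0.002], [-0.462, -0.887, -0.0], [0.001, -0.001, -1.0]]
wrist_force: [-7.0, -0.8, 14.8]
gripper_width: 0.003
gripper_force: 7.6
```

Call:
drive_tool([
  [0, 0, 0, -1, 0, 0, 0],
  [0, 0, 0, 0, 0, 0, 0],
  [0, 0, 0, 0, 0, 0, 0],
  [0, 0, 0, 0, 0, 0, 0],
  [0, 0, 0, 0, 0, 0, 0],
])

```text
time_s: 12.9
tcp_pos: [0.5497, 0.1599, 0.1344]
ee_rot: [[0.887, -0.462, 0.002], [-0.462, -0.887, -0.0], [0.002, -0.001, -1.0]]
wrist_force: [-6.6, -0.4, 18.6]
gripper_width: 0.005
gripper_force: 9.6
```

Run:
```python
from m import *
p=capture('side');
cv2.imwrite('pics/s4c.png',cv2.resize(p['frame'][240:330,200:300,::-1],None,fx=5,fy=5,interpolation=cv2.INTER_CUBIC))
```

```text
(no output)
```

View pics/s4c.png

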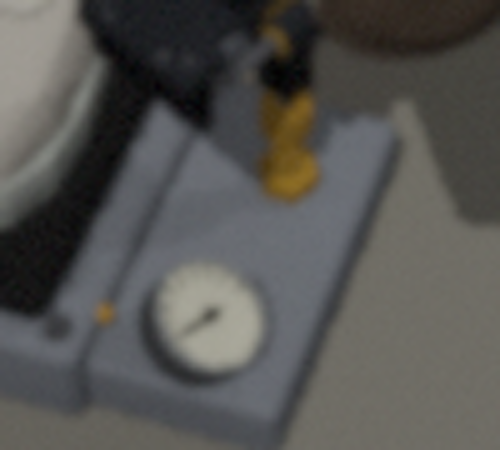

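Call:
drive_tool([
  [0, 0, 0, 15, 0, 0, 0],
  [0, 0, 0, 40, 0, 0, 0],
  [20, 0, 0, 40, 0, 0, 0],
  [50, 0, 0, 40, 0, 0, 0.1],
  [80, 0, 0, 40, 0, 0, 0.1],
])

```text
time_s: 13.37
tcp_pos: [0.5491, 0.1596, 0.3072]
ee_rot: [[0.962, -0.274, -0.0], [-0.274, -0.962, 0.0], [-0.0, 0.0, -1.0]]
wrist_force: [0.8, 1.5, -0.2]
gripper_width: 0.15
gripper_force: 0.0
```

Call:
drive_tool([
  [80, 19, -31, 15, 0, 0, 0.1],
  [80, 19, -31, 0, 0, 0, 0.1],
  [80, 20, -32, 0, 0, 0, 0.03],
  [80, 0, 0, 0, 0, 0, 0],
  [80, 0, 0, 0, 0, 0, 0],
])

```text
time_s: 13.78
tcp_pos: [0.6079, 0.0642, 0.3194]
ee_rot: [[0.998, -0.055, -0.001], [-0.055, -0.998, -0.0], [-0.001, 0.0, -1.0]]
wrist_force: [-0.4, 0.6, -0.8]
gripper_width: 0.529
gripper_force: 0.0
```

Run:
```python
from m import *
s=sense();print(s['time_s'],s['tcp_pos'],s['ee_rot'],s['gripper_width'])
p=capture('side');q=capture('top')
cv2.imwrite('pics/s5c.png',np.hstack([cv2.resize(p['frame'][180:330,180:300,::-1],(480,600),interpolation=cv2.INTER_CUBIC),cv2.resize(q['frame'][190:240,190:270,::-1],(320,200),interpolation=cv2.INTER_CUBIC)] if 0 else [cv2.resize(p['frame'][180:330,180:300,::-1],(440,550),interpolation=cv2.INTER_CUBIC),cv2.resize(q['frame'][150:230,210:260,::-1],(344,550),interpolation=cv2.INTER_CUBIC)]))
for n,p in(('s',p),('t',q)):
    for nm in('pin_tip','nut_mid','needle'):
        r=masks_of(nm,p)[:1]; print(n,nm,[(x['p'],x['xy']) for x in r])
```

```text
13.7833 [0.6079 0.0642 0.3194] [[ 0.9985 -0.0554 -0.0015]
 [-0.0554 -0.9985 -0.0001]
 [-0.0015  0.0002 -1.    ]] 0.5287235027156806
s pin_tip [(0.73, [257.1, 259.8])]
s nut_mid [(0.4, [258.0, 261.6])]
s needle []
t pin_tip [(0.66, [270.9, 194.9])]
t nut_mid [(0.61, [248.3, 208.5])]
t needle [(0.71, [154.5, 256.5])]
```

View pics/s5c.png

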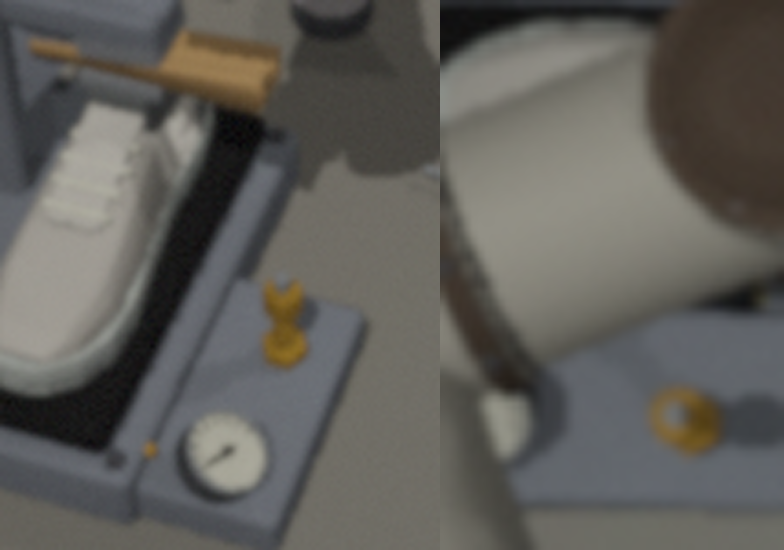

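Call:
drive_tool([
  [80, 0, 0.5, 0, 0, 0, 0],
  [80, 0, 0, 0, 0, 0, 0],
  [80, 0, 0, -20, 0, 0, 0],
  [80, 0, 0, -30, 0, 0, 0],
  [80, 0, 0, -30, 0, 0, 0],
])

```text
time_s: 14.6
tcp_pos: [0.6079, 0.0668, 0.2408]
ee_rot: [[0.999, -0.052, 0.003], [-0.052, -0.999, 0.001], [0.003, -0.001, -1.0]]
wrist_force: [-0.2, -0.8, -0.3]
gripper_width: 0.798
gripper_force: 0.0
```

Call:
drive_tool([
  [80, 0, 0, -25, 0, 0, 0],
  [80, 0, 0, 0, 0, 0, 0],
  [80, 0, 0, 0, 0, 0, 0],
  [60, 0, 0, 0, 0, 0, 0],
  [60, 0, 0, 0, 0, 0, 0],
])

```text
time_s: 15.02
tcp_pos: [0.6088, 0.0668, 0.2181]
ee_rot: [[0.999, -0.051, 0.005], [-0.051, -0.999, 0.001], [0.004, -0.001, -1.0]]
wrist_force: [-0.1, -0.5, 0.3]
gripper_width: 0.722
gripper_force: 0.0
```

Run:
```python
from m import *
s=sense();print(s['time_s'],s['tcp_pos'],s['ee_rot'][:,1],s['gripper_width'],s['wrist_force'])
p=capture('side');save(p,'s6.png')
def at(u,v,z):
    d=p['R'].T@np.array([(u-p['cx'])/p['fx'],(v-p['cy'])/p['fy'],1]);o=-p['R'].T@p['t'];return (o+d*(z-o[2])/d[2])[:2]
k=120/440
a=at(180+228*k,180+452*k,.085);b=at(180+205*k,180+468*k,.085);print('now',b-a,np.arctan2(*(b-a)[::-1]))
a=at(60+291/1.6,60+391/1.6,.085);b=at(60+293/1.6,60+376/1.6,.085);print('then',b-a,np.arctan2(*(b-a)[::-1]))
m=cv2.inRange(cv2.cvtColor(p['frame'],cv2.COLOR_RGB2HSV),(8,110,60),(30,255,255))>0
q=box(cloud(p,m),.56,.67,.02,.12,.2,.24);print('wedcol',len(q),q.min(0),q.max(0),rect(q))
```

```text
15.0167 [0.6088 0.0668 0.2181] [-0.0514 -0.9987 -0.0013] 0.7216504714122438 [-0.0816 -0.5288  0.2886]
now [0.0101 0.0154] 0.9901268840659656
then [ 0.0056 -0.0258] -1.3587497381881637
wedcol 84 [0.5818 0.0551 0.201 ] [0.5968 0.0931 0.2256] ((588.5458984375, 73.79010772705078), (37.35141372680664, 14.0185546875), 84.17350006103516)
```

Call:
drive_tool([
  [60, 0, 0, -6, 0, 0, 0],
  [60, 0, 0, 0, 0, 0, 0],
  [30, 0, 0, 0, 0, 0, 0],
  [30, 0, 0, 0, 0, 0, 0],
  [30, 0, 0, 0, 0, 0, 0],
])

```text
time_s: 15.48
tcp_pos: [0.6075, 0.0666, 0.2097]
ee_rot: [[0.999, -0.052, 0.0], [-0.052, -0.999, 0.0], [0.0, -0.0, -1.0]]
wrist_force: [-1.2, 1.0, 1.2]
gripper_width: 0.459
gripper_force: 29.6
```

Call:
drive_tool([
  [30, 0, 0, 0, 0, 0, 0],
  [30, 0, 0, 0, 0, 0, 0],
  [30, 0, 0, 0, 0, 0, 0],
])

```text
time_s: 15.73
tcp_pos: [0.6075, 0.0666, 0.2097]
ee_rot: [[0.999, -0.052, 0.0], [-0.052, -0.999, 0.0], [0.0, -0.0, -1.0]]
wrist_force: [-0.4, 1.1, 0.4]
gripper_width: 0.457
gripper_force: 29.9
```

Run:
```python
from m import *
s=sense();print(s['time_s'],s['tcp_pos'],s['ee_rot'],s['gripper_width'],s['wrist_force'],s['moment'],s['joints'])
```

```text
15.7333 [0.6075 0.0666 0.2097] [[ 0.9986 -0.052   0.0003]
 [-0.052  -0.9986  0.0004]
 [ 0.0003 -0.0004 -1.    ]] 0.4569160253304536 [-0.4295  1.0795  0.4129] [ 0.2746  0.2441 -0.1917] [ 21.4056  22.0185  -4.3115  -0.0153 -63.6436  65.6189]
```

Call:
drive_tool([
  [30, -0.4, -3.8, 0, 0, 0, 0.05],
  [30, -0.2, -3.8, 0, 0, 0, 0.05],
])

```text
time_s: 15.9
tcp_pos: [0.6067, 0.0591, 0.2097]
ee_rot: [[0.999, 0.049, -0.0], [0.049, -0.999, 0.001], [-0.0, -0.001, -1.0]]
wrist_force: [-0.5, 0.8, 1.4]
gripper_width: 0.459
gripper_force: 30.0
```

Call:
drive_tool([
  [30, -0.4, 3.8, 0, 0, 0, -0.05],
  [30, -0.2, 3.8, 0, 0, 0, -0.05],
])

```text
time_s: 16.07
tcp_pos: [0.6066, 0.0661, 0.2098]
ee_rot: [[0.999, -0.052, 0.001], [-0.052, -0.999, -0.0], [0.001, 0.0, -1.0]]
wrist_force: [-0.7, -0.1, -0.2]
gripper_width: 0.455
gripper_force: 29.9
```

Call:
drive_tool([
  [30, -0.1, 3.8, 0, 0, 0, -0.05],
  [30, 0.1, 3.8, 0, 0, 0, -0.05],
])

```text
time_s: 16.23
tcp_pos: [0.606, 0.0738, 0.2098]
ee_rot: [[0.988, -0.152, -0.001], [-0.152, -0.988, -0.001], [-0.0, 0.001, -1.0]]
wrist_force: [-2.0, -0.1, 0.8]
gripper_width: 0.459
gripper_force: 29.9
```

Call:
drive_tool([
  [30, -0.9, -3.8, 0, 0, 0, 0.05],
  [30, -0.7, -3.8, 0, 0, 0, 0.05],
])

```text
time_s: 16.4
tcp_pos: [0.6055, 0.0667, 0.2099]
ee_rot: [[0.999, -0.05, 0.002], [-0.05, -0.999, 0.0], [0.002, -0.001, -1.0]]
wrist_force: [2.8, 0.3, -0.3]
gripper_width: 0.454
gripper_force: 30.1
```

Call:
drive_tool([
  [30, -0.5, -3.9, 0, 0, 0, 0.05],
  [30, -0.3, -3.9, 0, 0, 0, 0.05],
])

```text
time_s: 16.57
tcp_pos: [0.6043, 0.0588, 0.2099]
ee_rot: [[0.999, 0.049, 0.002], [0.049, -0.999, 0.001], [0.002, -0.001, -1.0]]
wrist_force: [0.5, 1.8, 1.8]
gripper_width: 0.457
gripper_force: 30.0
```

Run:
```python
from m import *
s=sense();print(s['time_s'],s['tcp_pos'],s['ee_rot'],s['gripper_width'],s['wrist_force'],s['moment'])
```

```text
16.5667 [0.6043 0.0588 0.2099] [[ 0.9988  0.0493  0.0015]
 [ 0.0493 -0.9988  0.0011]
 [ 0.0016 -0.001  -1.    ]] 0.4571521807134185 [0.5495 1.7783 1.8291] [ 0.5366  0.2302 -0.4087]
```

Call:
drive_tool([
  [30, -0.6, 4, 0, 0, 0, -0.05],
  [30, -0.4, 4, 0, 0, 0, -0.05],
  [30, -0.2, 4, 0, 0, 0, -0.05],
  [30, 0, 4, 0, 0, 0, -0.05],
])

```text
time_s: 16.9
tcp_pos: [0.603, 0.0743, 0.2101]
ee_rot: [[0.988, -0.152, 0.001], [-0.152, -0.988, -0.001], [0.001, 0.001, -1.0]]
wrist_force: [0.6, -0.6, 1.5]
gripper_width: 0.459
gripper_force: 29.9
```

Call:
drive_tool([
  [30, -1, -4, 0, 0, 0, 0.05],
  [30, -0.8, -4, 0, 0, 0, 0.05],
  [30, -0.6, -4, 0, 0, 0, 0.05],
  [30, -0.4, -4, 0, 0, 0, 0.05],
])

```text
time_s: 17.23
tcp_pos: [0.6009, 0.0588, 0.2102]
ee_rot: [[0.999, 0.049, 0.003], [0.049, -0.999, 0.001], [0.003, -0.001, -1.0]]
wrist_force: [1.3, 0.4, 1.5]
gripper_width: 0.457
gripper_force: 30.0
```

Call:
drive_tool([
  [30, -0.6, 4.2, 0, 0, 0, -0.05],
  [30, -0.4, 4.2, 0, 0, 0, -0.05],
  [30, -0.2, 4.2, 0, 0, 0, -0.05],
  [30, 0, 4.2, 0, 0, 0, -0.05],
])

```text
time_s: 17.57
tcp_pos: [0.5994, 0.0751, 0.2104]
ee_rot: [[0.988, -0.152, 0.002], [-0.152, -0.988, -0.001], [0.002, 0.001, -1.0]]
wrist_force: [-0.5, -0.7, 2.9]
gripper_width: 0.454
gripper_force: 29.9
```

Call:
drive_tool([
  [30, -1, -4.2, 0, 0, 0, 0.05],
  [30, -0.8, -4.2, 0, 0, 0, 0.05],
  [30, -0.6, -4.2, 0, 0, 0, 0.05],
  [30, -0.4, -4.2, 0, 0, 0, 0.05],
])

```text
time_s: 17.9
tcp_pos: [0.5971, 0.0588, 0.2106]
ee_rot: [[0.999, 0.05, 0.004], [0.05, -0.999, 0.001], [0.004, -0.001, -1.0]]
wrist_force: [0.6, 1.6, 2.5]
gripper_width: 0.456
gripper_force: 30.0
```

Run:
```python
from m import *
s=sense();print(s['time_s'],s['tcp_pos'],s['gripper_width'],s['wrist_force'],s['moment'])
p=capture('side')
m=cv2.inRange(cv2.cvtColor(p['frame'],cv2.COLOR_RGB2HSV),(8,110,60),(30,255,255))>0
q=box(cloud(p,m),.54,.9,.0,.12,.19,.24);print('wedcol',len(q),q.min(0),q.max(0),rect(q))
cv2.imwrite('pics/s7c.png',cv2.resize(p['frame'][150:300,150:300,::-1],None,fx=4,fy=4,interpolation=cv2.INTER_CUBIC))
```

```text
17.9 [0.5971 0.0588 0.2106] 0.45557411333414316 [0.5571 1.6181 2.4886] [ 0.4253 -0.1233 -0.4183]
wedcol 52 [0.5713 0.0647 0.198 ] [0.7377 0.0861 0.226 ] ((654.1619262695312, 78.45755004882812), (166.81838989257812, 14.384733200073242), 4.568374156951904)
```

View pics/s7c.png

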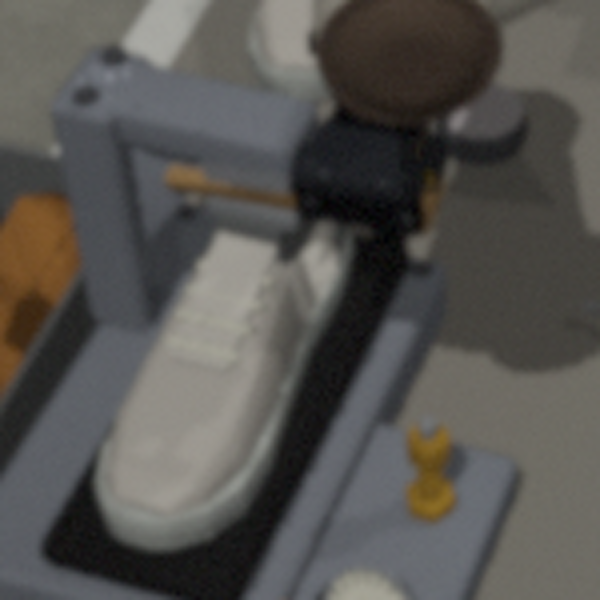

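Call:
drive_tool([
  [30, -0.6, 4.4, 0, 0, 0, -0.05],
  [30, -0.4, 4.4, 0, 0, 0, -0.05],
  [30, -0.2, 4.4, 0, 0, 0, -0.05],
  [30, 0, 4.4, 0, 0, 0, -0.05],
])

```text
time_s: 18.28
tcp_pos: [0.5955, 0.076, 0.2107]
ee_rot: [[0.988, -0.153, 0.002], [-0.153, -0.988, -0.001], [0.003, 0.001, -1.0]]
wrist_force: [0.2, -0.8, 3.3]
gripper_width: 0.457
gripper_force: 29.9
```

Call:
drive_tool([
  [30, -1, -4.4, 0, 0, 0, 0.05],
  [30, -0.8, -4.4, 0, 0, 0, 0.05],
  [30, -0.6, -4.4, 0, 0, 0, 0.05],
  [30, -0.4, -4.4, 0, 0, 0, 0.05],
])

```text
time_s: 18.62
tcp_pos: [0.5933, 0.0589, 0.2109]
ee_rot: [[0.999, 0.049, 0.004], [0.049, -0.999, 0.001], [0.004, -0.001, -1.0]]
wrist_force: [0.9, 0.6, 4.0]
gripper_width: 0.455
gripper_force: 30.0
```

Call:
drive_tool([
  [30, -0.6, 4.6, 0, 0, 0, -0.05],
  [30, -0.4, 4.6, 0, 0, 0, -0.05],
  [30, -0.2, 4.6, 0, 0, 0, -0.05],
  [30, 0, 4.6, 0, 0, 0, -0.05],
])

```text
time_s: 18.95
tcp_pos: [0.5918, 0.0769, 0.2111]
ee_rot: [[0.988, -0.153, 0.003], [-0.153, -0.988, -0.001], [0.003, 0.0, -1.0]]
wrist_force: [0.6, -0.8, 3.5]
gripper_width: 0.457
gripper_force: 29.9
```

Call:
drive_tool([
  [30, -1, -4.6, 0, 0, 0, 0.05],
  [30, -0.8, -4.6, 0, 0, 0, 0.05],
  [30, -0.6, -4.6, 0, 0, 0, 0.05],
  [30, -0.4, -4.6, 0, 0, 0, 0.05],
])

```text
time_s: 19.28
tcp_pos: [0.5896, 0.059, 0.2113]
ee_rot: [[0.999, 0.05, 0.005], [0.05, -0.999, 0.001], [0.005, -0.001, -1.0]]
wrist_force: [0.9, 2.0, 4.3]
gripper_width: 0.456
gripper_force: 30.0
```

Call:
drive_tool([
  [30, -0.6, 4.8, 0, 0, 0, -0.05],
  [30, -0.4, 4.8, 0, 0, 0, -0.05],
  [30, -0.2, 4.8, 0, 0, 0, -0.05],
  [30, 0, 4.8, 0, 0, 0, -0.05],
])

```text
time_s: 19.62
tcp_pos: [0.5881, 0.0777, 0.2114]
ee_rot: [[0.988, -0.153, 0.004], [-0.153, -0.988, -0.001], [0.004, 0.0, -1.0]]
wrist_force: [0.9, -1.1, 4.5]
gripper_width: 0.46
gripper_force: 29.9
```

Call:
drive_tool([
  [30, -1, -4.8, 0, 0, 0, 0.05],
  [30, -0.8, -4.8, 0, 0, 0, 0.05],
  [30, -0.6, -4.8, 0, 0, 0, 0.05],
  [30, -0.4, -4.8, 0, 0, 0, 0.05],
])

```text
time_s: 19.95
tcp_pos: [0.5859, 0.059, 0.2116]
ee_rot: [[0.999, 0.05, 0.006], [0.05, -0.999, 0.001], [0.006, -0.001, -1.0]]
wrist_force: [1.7, 1.6, 4.4]
gripper_width: 0.455
gripper_force: 30.0
```

Run:
```python
from m import *
s=sense();print(s['time_s'],s['tcp_pos'],s['gripper_width'],s['wrist_force'],s['moment'])
```

```text
19.95 [0.5859 0.059  0.2116] 0.4548553086374912 [1.7411 1.5731 4.438 ] [ 0.5812 -0.2049 -0.2597]
```

Call:
drive_tool([
  [30, -0.6, 5, 0.3, 0, 0, -0.05],
  [30, -0.4, 5, 0.3, 0, 0, -0.05],
  [30, -0.2, 5, 0.3, 0, 0, -0.05],
  [30, 0, 5, 0.3, 0, 0, -0.05],
])

```text
time_s: 20.28
tcp_pos: [0.5839, 0.0785, 0.2119]
ee_rot: [[0.988, -0.153, 0.003], [-0.153, -0.988, -0.001], [0.003, 0.0, -1.0]]
wrist_force: [1.5, -1.1, 1.8]
gripper_width: 0.459
gripper_force: 29.9
```

Call:
drive_tool([
  [30, -1.1, -5, 0.1, 0, 0, 0.05],
  [30, -0.9, -5, 0.1, 0, 0, 0.05],
  [30, -0.7, -5, 0.1, 0, 0, 0.05],
  [30, -0.4, -5, 0.1, 0, 0, 0.05],
])

```text
time_s: 20.62
tcp_pos: [0.581, 0.059, 0.2121]
ee_rot: [[0.999, 0.05, 0.004], [0.05, -0.999, 0.001], [0.004, -0.001, -1.0]]
wrist_force: [1.7, 2.1, 1.5]
gripper_width: 0.458
gripper_force: 30.0
```

Call:
drive_tool([
  [30, -0.6, 5.2, 0, 0, 0, -0.05],
  [30, -0.4, 5.2, 0, 0, 0, -0.05],
  [30, -0.2, 5.2, 0, 0, 0, -0.05],
  [30, 0, 5.2, 0, 0, 0, -0.05],
])

```text
time_s: 20.95
tcp_pos: [0.5792, 0.0792, 0.212]
ee_rot: [[0.988, -0.154, 0.002], [-0.154, -0.988, -0.001], [0.002, 0.001, -1.0]]
wrist_force: [0.9, -1.5, 1.3]
gripper_width: 0.461
gripper_force: 29.9
```

Call:
drive_tool([
  [30, -1.1, -5.2, 0, 0, 0, 0.05],
  [30, -0.9, -5.2, 0, 0, 0, 0.05],
  [30, -0.7, -5.2, 0, 0, 0, 0.05],
  [30, -0.4, -5.2, 0, 0, 0, 0.05],
])

```text
time_s: 21.28
tcp_pos: [0.576, 0.0589, 0.2117]
ee_rot: [[0.999, 0.051, 0.002], [0.051, -0.999, 0.0], [0.002, -0.0, -1.0]]
wrist_force: [1.4, 1.6, 1.9]
gripper_width: 0.457
gripper_force: 29.9
```

Call:
drive_tool([
  [30, -0.6, 5.4, 0, 0, 0, -0.05],
  [30, -0.4, 5.4, 0, 0, 0, -0.05],
  [30, -0.2, 5.4, 0, 0, 0, -0.05],
  [30, 0, 5.4, 0, 0, 0, -0.05],
])

```text
time_s: 21.62
tcp_pos: [0.5742, 0.0797, 0.2116]
ee_rot: [[0.988, -0.155, 0.0], [-0.155, -0.988, -0.001], [0.001, 0.001, -1.0]]
wrist_force: [-0.1, -2.2, 1.8]
gripper_width: 0.459
gripper_force: 30.0
```

Call:
drive_tool([
  [30, -1.1, -5.4, 0, 0, 0, 0.05],
  [30, -0.9, -5.4, 0, 0, 0, 0.05],
  [30, -0.7, -5.4, 0, 0, 0, 0.05],
  [30, -0.4, -5.4, 0, 0, 0, 0.05],
])

```text
time_s: 21.95
tcp_pos: [0.5716, 0.0589, 0.2117]
ee_rot: [[0.999, 0.051, 0.002], [0.051, -0.999, 0.0], [0.002, -0.0, -1.0]]
wrist_force: [0.4, 1.6, 1.1]
gripper_width: 0.453
gripper_force: 29.9
```

Run:
```python
from m import *
s=sense();print(s['time_s'],s['tcp_pos'],s['gripper_width'],s['wrist_force'],s['moment'])
```

```text
21.95 [0.5716 0.0589 0.2117] 0.4530285741294485 [0.4441 1.5671 1.0992] [ 0.2363 -0.1666  0.1273]
```

Call:
drive_tool([
  [30, -0.6, 5.5, 0, 0, 0, -0.05],
  [30, -0.4, 5.5, 0, 0, 0, -0.05],
  [30, -1, 0, 0, 0, 0, 0],
  [30, -1, 0, 0, 0, 0, 0],
  [30, -1, 0, 0, 0, 0, 0],
])

```text
time_s: 22.37
tcp_pos: [0.5675, 0.0697, 0.2115]
ee_rot: [[0.999, -0.05, 0.002], [-0.05, -0.999, 0.0], [0.002, -0.0, -1.0]]
wrist_force: [2.0, -0.2, 0.8]
gripper_width: 0.455
gripper_force: 29.9
```

Call:
drive_tool([
  [30, -1, 0.1, 0, 0, 0, 0],
  [30, -1, 0, 0, 0, 0, 0],
  [30, -1, 0.1, 0, 0, 0, 0],
  [30, -1, 0, 0, 0, 0, 0],
  [30, -1, 0.1, 0, 0, 0, 0],
])

```text
time_s: 22.78
tcp_pos: [0.5621, 0.0699, 0.2113]
ee_rot: [[0.999, -0.052, 0.001], [-0.052, -0.999, 0.0], [0.001, -0.0, -1.0]]
wrist_force: [2.2, -0.1, 1.9]
gripper_width: 0.456
gripper_force: 29.9
```

Run:
```python
from m import *
s=sense();print(s['time_s'],s['tcp_pos'],s['ee_rot'],s['gripper_width'],s['wrist_force'],s['moment'])
for n in('side','top'):
    p=capture(n);save(p,n+'8.png')
    m=cv2.inRange(cv2.cvtColor(p['frame'],cv2.COLOR_RGB2HSV),(8,110,60),(30,255,255))>0
    q=box(cloud(p,m),.5,.9,.0,.12,.18,.24);print('wedcol',len(q),q.min(0),q.max(0))
```

```text
22.7833 [0.5621 0.0699 0.2113] [[ 0.9987 -0.0516  0.0006]
 [-0.0516 -0.9987  0.0001]
 [ 0.0006 -0.0001 -1.    ]] 0.4559975962116174 [ 2.2198 -0.124   1.944 ] [-0.1166 -0.5216  0.0444]
wedcol 147 [0.5364 0.0501 0.1991] [0.6732 0.093  0.2291]
wedcol 27 [0.6406 0.0489 0.2082] [0.6545 0.0728 0.218 ]
```

Call:
drive_tool([
  [60, 0, 0, 0, 0, 0, 0],
  [65, 0, 0, 0, 0, 0, 0],
  [65, 0, 0, 0, 0, 0, 0],
  [65, 0, 0, 6, 0, 0, 0],
  [65, 12, -0.6, 0, 0, 0, 0],
])

```text
time_s: 23.3
tcp_pos: [0.5728, 0.0692, 0.2183]
ee_rot: [[0.999, -0.051, -0.001], [-0.051, -0.999, -0.0], [-0.001, 0.0, -1.0]]
wrist_force: [0.4, -0.5, 1.0]
gripper_width: 0.637
gripper_force: 0.0
```

Call:
drive_tool([
  [65, 12, -0.6, 0, 0, 0, 0],
  [65, 13, -0.7, 0, 0, 0, 0],
  [65, 13, -0.7, 0, 0, 0, 0],
  [65, 0, 0, 0, 0, 0, 0],
  [65, 0, 0, 0, 0, 0, 0],
])

```text
time_s: 23.72
tcp_pos: [0.6119, 0.0672, 0.2168]
ee_rot: [[0.999, -0.052, -0.001], [-0.052, -0.999, -0.0], [-0.001, 0.0, -1.0]]
wrist_force: [-0.7, 0.3, -0.8]
gripper_width: 0.649
gripper_force: 0.0
```

Run:
```python
from m import *
s=sense();print(s['time_s'],s['tcp_pos'],s['gripper_width'],s['wrist_force'])
for n in('side','top'):
    p=capture(n);save(p,n+'9.png')
    m=cv2.inRange(cv2.cvtColor(p['frame'],cv2.COLOR_RGB2HSV),(8,110,60),(30,255,255))>0
    q=box(cloud(p,m),.5,.9,.0,.12,.15,.24);print('wedcol',len(q),q.min(0),q.max(0))
    if n=='side':cv2.imwrite('pics/s9c.png',cv2.resize(p['frame'][150:260,180:290,::-1],None,fx=5,fy=5,interpolation=cv2.INTER_CUBIC))
```

```text
23.7167 [0.6119 0.0672 0.2168] 0.6489471558333736 [-0.668   0.2553 -0.8442]
wedcol 416 [0.5358 0.0508 0.196 ] [0.6015 0.0937 0.2241]
wedcol 164 [0.5412 0.0532 0.2141] [0.5842 0.0867 0.2253]
```

View pics/s9c.png

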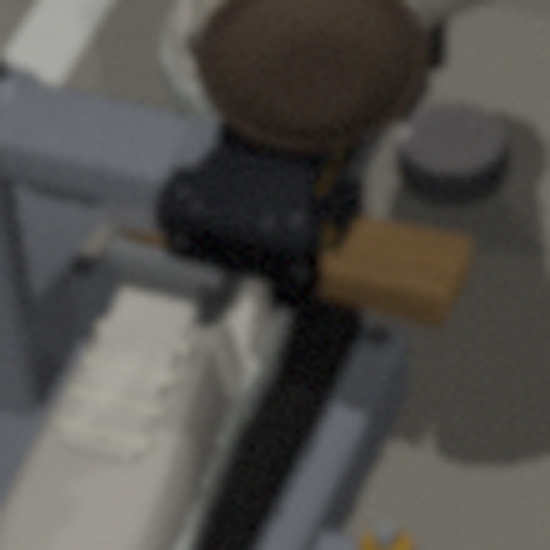

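Call:
drive_tool([
  [50, 0, 0, 0, 0, 0, 0],
  [30, 0, 0, 0, 0, 0, 0],
  [30, 0, 0, 0, 0, 0, 0],
  [30, 0, 0, 0, 0, 0, 0],
  [30, 0, 0, 0, 0, 0, 0],
])

```text
time_s: 24.23
tcp_pos: [0.6116, 0.0672, 0.2174]
ee_rot: [[0.999, -0.052, -0.0], [-0.052, -0.999, -0.0], [-0.0, 0.0, -1.0]]
wrist_force: [-0.8, 0.1, 2.1]
gripper_width: 0.46
gripper_force: 29.9
```

Call:
drive_tool([
  [30, -1, 0, 0, 0, 0, 0],
  [30, -2, 0.1, 0, 0, 0, 0],
  [30, -2, 0.1, 0, 0, 0, 0],
  [30, -2, 0.1, 0, 0, 0, 0],
  [30, -2, 0.1, 0, 0, 0, 0],
])

```text
time_s: 24.65
tcp_pos: [0.6026, 0.0678, 0.217]
ee_rot: [[0.999, -0.052, -0.0], [-0.052, -0.999, 0.0], [-0.0, -0.0, -1.0]]
wrist_force: [0.6, -0.8, -0.9]
gripper_width: 0.455
gripper_force: 29.9
```

```bash
cat > tilt.py <<'E'
from m import *
s=sense();t=s['tcp_pos'];print(s['time_s'],t,s['gripper_width'],s['wrist_force'],s['moment'])
for n in('side','top'):
    p=capture(n)
    m=cv2.inRange(cv2.cvtColor(p['frame'],cv2.COLOR_RGB2HSV),(8,110,60),(30,255,255))>0
    q=box(cloud(p,m),t[0]-.12,t[0]+.12,t[1]-.04,t[1]+.04,t[2]-.04,t[2]+.03);print(n,'wedcol',len(q),q.min(0),q.max(0))
    for nm,r in(('tail',q[(q[:,0]<t[0]-.02)&(q[:,0]>q[:,0].min()+.006)]),('thin',q[q[:,0]>t[0]+.02])):
        if len(r)<20: continue
        # top surface: inlier plane by RANSAC-like sigma clipping upward
        k=np.ones(len(r),bool)
        for _ in range(8):
            A=np.c_[r[k,:2]-t[:2],np.ones(k.sum())];c=np.linalg.lstsq(A,r[k,2],rcond=None)[0]
            e=r[:,2]-np.c_[r[:,:2]-t[:2],np.ones(len(r))]@c;k=(e>-.002)&(e<.006)
        print(nm,k.sum(),'dz/dx dz/dy z@tcp',c,'y',r[k,1].min(),r[k,1].max())
E
python3 tilt.py
```

```text
24.65 [0.6026 0.0678 0.217 ] 0.45545542400205064 [ 0.5512 -0.7583 -0.8745] [-0.0948 -0.0481 -0.017 ]
side wedcol 417 [0.5265 0.0505 0.1925] [0.6792 0.0947 0.2245]
tail 167 dz/dx dz/dy z@tcp [-0.0666  0.0293  0.216 ] y 0.05254355847612406 0.09466410811889986
top wedcol 155 [0.5327 0.0532 0.2116] [0.5753 0.0872 0.224 ]
tail 71 dz/dx dz/dy z@tcp [0.0152 0.0811 0.2199] y 0.053224948673463925 0.0867688099281603
```

Call:
drive_tool([
  [30, -6, 0.3, 0, 0, 0, 0],
  [30, -8, 0.4, 0, 0, 0, 0],
  [30, -8, 0.4, 0, 0, 0, 0],
  [30, -8, 0.4, 0, 0, 0, 0],
  [30, -8, 0.4, 0, 0, 0, 0],
])

```text
time_s: 25.17
tcp_pos: [0.5637, 0.0696, 0.217]
ee_rot: [[0.999, -0.052, -0.001], [-0.052, -0.999, -0.0], [-0.001, 0.0, -1.0]]
wrist_force: [0.1, 0.1, -2.0]
gripper_width: 0.455
gripper_force: 29.9
```

Call:
drive_tool([
  [30, -8, 0.4, 0, 0, 0, 0],
  [30, -8, 0.4, 0, 0, 0, 0],
  [30, -10, 0.4, 0, 0, 0, 0],
  [30, -10, 0.4, 0, 0, 0, 0],
  [30, -10, 0.4, 0, 0, 0, 0],
])

```text
time_s: 25.58
tcp_pos: [0.5179, 0.0716, 0.2172]
ee_rot: [[0.999, -0.052, -0.0], [-0.052, -0.999, 0.0], [-0.0, -0.0, -1.0]]
wrist_force: [-0.2, -0.7, -0.7]
gripper_width: 0.456
gripper_force: 29.9
```

Call:
drive_tool([
  [30, -20, 0, 0, 0, 0, 0],
  [30, -20, 0, 0, 0, 0, 0],
  [30, 0, 0, 0, 0, 0, 0],
  [30, 0, 0, 0, 0, 0, 0],
  [30, 0, 0, 0, 0, 0, 0],
])

```text
time_s: 26.0
tcp_pos: [0.4792, 0.0718, 0.2176]
ee_rot: [[0.999, -0.051, 0.001], [-0.051, -0.999, 0.0], [0.001, -0.0, -1.0]]
wrist_force: [-0.3, -0.3, -0.3]
gripper_width: 0.458
gripper_force: 29.9
```

```bash
python3 tilt.py
python3 - <<'E'
from m import *
p=capture('side');s=sense();q=p['R']@s['tcp_pos']+p['t'];u,v=(q[:2]/q[2]*[p['fx'],p['fy']]+[p['cx'],p['cy']]).astype(int);print(u,v)
cv2.imwrite('pics/sa.png',cv2.resize(p['frame'][v-70:v+70,u-80:u+80,::-1],None,fx=4.5,fy=4.2,interpolation=cv2.INTER_CUBIC))
E
```

```text
26.0 [0.4792 0.0718 0.2176] 0.45788529161508523 [-0.2829 -0.3466 -0.2688] [-0.0513  0.1409  0.0265]
side wedcol 496 [0.404  0.0519 0.1952] [0.5718 0.0993 0.225 ]
tail 179 dz/dx dz/dy z@tcp [-0.0543  0.0142  0.2174] y 0.058524980959492316 0.09598013509652073
thin 90 dz/dx dz/dy z@tcp [-0.0803  0.0014  0.2189] y 0.05300416870589175 0.08867397848354358
top wedcol 207 [0.4103 0.0506 0.2047] [0.573  0.0893 0.2289]
tail 40 dz/dx dz/dy z@tcp [-0.263  -0.1445  0.2057] y 0.058987465193248295 0.08912773217547552
thin 77 dz/dx dz/dy z@tcp [-0.053   0.0237  0.2176] y 0.05061420718558506 0.08409560114754283
294 207
```

View pics/sa.png

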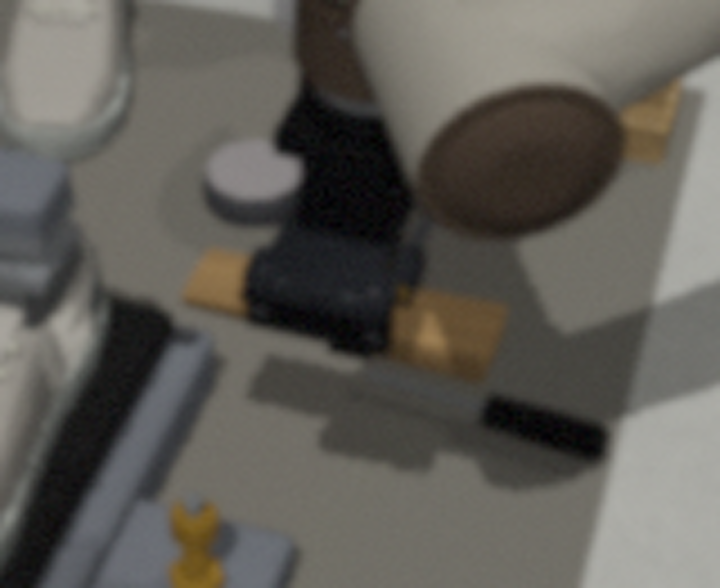

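Call:
drive_tool([
  [30, -1.6, -10, 0, 0, 0.015, 0.02],
  [30, -1.6, -18, 0, 0, 0.015, 0.017],
  [30, -1.6, -22, 0, 0, 0, 0],
  [30, -1.6, -24, 0, 0, 0, 0],
  [30, -1.6, -24, 0, 0, 0, 0],
])

```text
time_s: 26.57
tcp_pos: [0.4714, -0.0273, 0.2169]
ee_rot: [[0.999, -0.014, -0.03], [-0.014, -1.0, -0.001], [-0.03, 0.001, -1.0]]
wrist_force: [-0.1, 0.3, -1.3]
gripper_width: 0.454
gripper_force: 29.9
```

Call:
drive_tool([
  [30, -1.6, -24, 0, 0, 0, 0],
  [30, -1.6, -24, 0, 0, 0, 0],
  [30, -1.6, -24, 0, 0, 0, 0],
  [30, -1.6, -24, 0, 0, 0, 0],
  [30, -1.6, -24, 0, 0, 0, 0],
])

```text
time_s: 26.98
tcp_pos: [0.4632, -0.1478, 0.2169]
ee_rot: [[0.999, -0.015, -0.03], [-0.015, -1.0, -0.001], [-0.03, 0.001, -1.0]]
wrist_force: [0.3, 0.1, -1.4]
gripper_width: 0.456
gripper_force: 29.9
```

Call:
drive_tool([
  [30, -1.6, -24, 0, 0, 0, 0],
  [30, -1.6, -24, 0, 0, 0, 0],
  [30, -1.6, -24, 0, 0, 0, 0],
  [30, -1.6, -24, 0, 0, 0, 0],
  [30, -1.6, -24, 0, 0, 0, 0],
])

```text
time_s: 27.4
tcp_pos: [0.4551, -0.2679, 0.2168]
ee_rot: [[0.999, -0.015, -0.03], [-0.015, -1.0, -0.0], [-0.03, 0.001, -1.0]]
wrist_force: [0.6, -0.8, -1.2]
gripper_width: 0.456
gripper_force: 29.9
```

Call:
drive_tool([
  [30, -1.6, -24, 0, 0, 0, 0],
  [30, -1.6, -24, 0, 0, 0, 0],
  [30, -1.6, -24, 0, 0, 0, 0],
  [30, -1.6, -24, 0, 0, 0, 0],
  [30, -1.6, -18, 0, 0, 0, 0],
])

```text
time_s: 27.82
tcp_pos: [0.447, -0.3826, 0.2165]
ee_rot: [[0.999, -0.016, -0.031], [-0.016, -1.0, -0.001], [-0.031, 0.001, -1.0]]
wrist_force: [0.4, 0.9, -1.6]
gripper_width: 0.457
gripper_force: 29.9
```

Call:
drive_tool([
  [30, 0, 0, -20, 0, 0, 0],
  [30, 0, 0, -30, 0, 0, 0],
  [30, 0, 0, -30, 0, 0, 0],
  [30, 0, 0, -20, 0, 0, 0],
  [30, 0, 0, 0, 0, 0, 0],
])

```text
time_s: 28.23
tcp_pos: [0.4441, -0.3791, 0.1116]
ee_rot: [[0.999, -0.017, -0.04], [-0.016, -1.0, 0.005], [-0.04, -0.005, -0.999]]
wrist_force: [-1.0, -0.3, -1.5]
gripper_width: 0.459
gripper_force: 29.9
```

```bash
python3 tilt.py
python3 - <<'E'
from m import *
s=sense();print(s['tcp_pos'],s['ee_rot'],s['joints'])
t=s['tcp_pos'];P=[]
for n in('side','top'):
    p=capture(n);q=p['R']@t+p['t'];u,v=(q[:2]/q[2]*[p['fx'],p['fy']]+[p['cx'],p['cy']]).astype(int);print(u,v)
    v0=max(0,v-55);u0=u-50
    P.append(cv2.resize(p['frame'][v0:v0+130,u0:u0+100,::-1],(400,520),interpolation=cv2.INTER_CUBIC));save(p,n+'b.png')
    c=cloud(p);q=box(c,.33,.58,-.47,-.3,.028,.048);print(len(q),q.min(0),q.max(0),rect(q))
cv2.imwrite('pics/b.png',np.hstack(P))
E
```

```text
28.2333 [ 0.4441 -0.3791  0.1116] 0.4588309464723545 [-0.9502 -0.3268 -1.55  ] [-0.0581  0.125  -0.0369]
side wedcol 292 [ 0.3722 -0.3911  0.0947] [ 0.5312 -0.3507  0.1234]
tail 53 dz/dx dz/dy z@tcp [-0.1229  0.0676  0.1106] y -0.38840547497321176 -0.3512648332935717
thin 46 dz/dx dz/dy z@tcp [-0.0434  0.0984  0.1082] y -0.3896587558846702 -0.35591052914375454
top wedcol 156 [ 0.3745 -0.396   0.0861] [ 0.4098 -0.3587  0.1264]
tail 62 dz/dx dz/dy z@tcp [-0.0854  0.0043  0.1149] y -0.3955818232907199 -0.3598891107574472
[ 0.4472 -0.3809  0.1167] [[ 0.9994 -0.0146 -0.0314]
 [-0.0146 -0.9999 -0.0006]
 [-0.0314  0.0011 -0.9995]] [-24.2502  25.6704 -13.7386   0.9753 -52.2238 112.8033]
338 135
313 [ 0.3555 -0.4208  0.0281] [ 0.5558 -0.3376  0.0449] ((455.6258239746094, -379.1810302734375), (200.51531982421875, 82.25859069824219), 0.5036633014678955)
412 238
79 [ 0.3592 -0.4148  0.0301] [ 0.5584 -0.3454  0.0442] ((458.6585388183594, -379.7567138671875), (199.19027709960938, 69.25187683105469), 0.2749187648296356)
```

View pics/b.png

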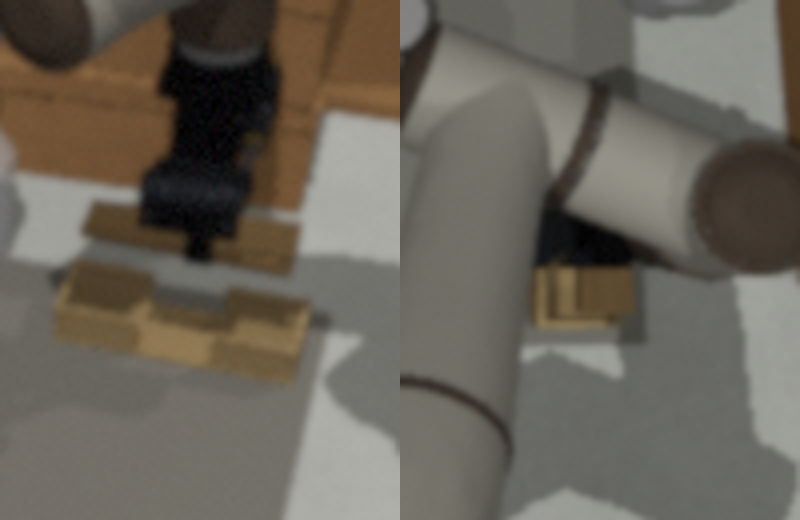

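Call:
drive_tool([
  [30, 0, 0, -20, 0, 0, 0],
  [30, 0, 0, -20, 0, 0, 0],
  [30, 0, 0, -20, 0, 0, 0],
  [30, 0, 0, -15, 0, 0, 0],
  [30, 0, 0, -5, 0, 0, 0],
])

```text
time_s: 28.85
tcp_pos: [0.447, -0.3803, 0.0367]
ee_rot: [[0.999, -0.015, -0.03], [-0.015, -1.0, -0.0], [-0.03, 0.001, -1.0]]
wrist_force: [-0.1, 0.4, -1.6]
gripper_width: 0.455
gripper_force: 29.9
```

Call:
drive_tool([
  [30, 0, 0, -2, 0, 0, 0],
  [30, 0, 0, 0, 0, 0, 0],
  [30, 0, 0, 0, 0, 0, 0],
])

```text
time_s: 29.1
tcp_pos: [0.4481, -0.381, 0.0368]
ee_rot: [[1.0, -0.014, -0.027], [-0.014, -1.0, -0.002], [-0.027, 0.003, -1.0]]
wrist_force: [-1.3, -0.1, -1.4]
gripper_width: 0.459
gripper_force: 29.9
```

Call:
drive_tool([
  [30, 0, 0, -1.5, 0, 0, 0],
  [30, 0, 0, -1, 0, 0, 0],
  [30, 0, 0, 0, 0, 0, 0],
  [30, 0, 0, 0, 0, 0, 0],
])

```text
time_s: 29.43
tcp_pos: [0.4471, -0.3804, 0.0329]
ee_rot: [[0.999, -0.015, -0.03], [-0.015, -1.0, -0.001], [-0.03, 0.001, -1.0]]
wrist_force: [0.4, -0.3, -1.1]
gripper_width: 0.459
gripper_force: 29.9
```

Call:
drive_tool([
  [30, 0, 0, -1.5, 0, 0, 0],
  [30, 0, 0, -1.5, 0, 0, 0],
  [30, 0, 0, 0, 0, 0, 0],
  [30, 0, 0, 0, 0, 0, 0],
])

```text
time_s: 29.77
tcp_pos: [0.4468, -0.3804, 0.0294]
ee_rot: [[0.999, -0.015, -0.03], [-0.015, -1.0, -0.0], [-0.03, 0.001, -1.0]]
wrist_force: [-1.0, 0.6, -0.9]
gripper_width: 0.457
gripper_force: 29.9
```

Call:
drive_tool([
  [30, 0, 0, -1.5, 0, 0, 0],
  [30, 0, 0, -1, 0, 0, 0],
  [30, 0, 0, 0, 0, 0, 0],
  [30, 0, 0, 0, 0, 0, 0],
])

```text
time_s: 30.1
tcp_pos: [0.4469, -0.3804, 0.027]
ee_rot: [[0.999, -0.015, -0.03], [-0.015, -1.0, -0.0], [-0.03, 0.001, -1.0]]
wrist_force: [0.2, -0.1, -1.8]
gripper_width: 0.457
gripper_force: 29.9
```

Call:
drive_tool([
  [30, 0, 0, -1, 0, 0, 0],
  [30, 0, 0, -0.5, 0, 0, 0],
  [30, 0, 0, 0, 0, 0, 0],
  [30, 0, 0, 0, 0, 0, 0],
])

```text
time_s: 30.43
tcp_pos: [0.447, -0.3804, 0.0257]
ee_rot: [[0.999, -0.015, -0.03], [-0.015, -1.0, -0.001], [-0.03, 0.001, -1.0]]
wrist_force: [0.0, 0.6, 0.0]
gripper_width: 0.457
gripper_force: 29.9
```

```bash
python3 tilt.py
```

```text
30.4333 [ 0.447  -0.3804  0.0257] 0.4574524117062764 [0.0211 0.593  0.0378] [-0.0273  0.043  -0.0233]
side wedcol 619 [ 0.3593 -0.419  -0.0002] [ 0.5526 -0.3405  0.0412]
tail 86 dz/dx dz/dy z@tcp [-0.053   0.1374  0.0297] y -0.41117538027224926 -0.34134779311475527
thin 48 dz/dx dz/dy z@tcp [0.1212 0.1625 0.0204] y -0.4150476182617064 -0.34256569215050064
top wedcol 236 [ 0.3632 -0.411  -0.0007] [ 0.5534 -0.3448  0.0408]
tail 56 dz/dx dz/dy z@tcp [-0.      0.1247  0.033 ] y -0.4099018217384521 -0.3468760071167054
```

Call:
drive_tool([
  [30, 0, 0, -0.8, 0, 0, 0],
  [30, 0, 0, 0, 0, 0, 0],
  [30, 0, 0, 0, 0, 0, 0],
])

```text
time_s: 30.78
tcp_pos: [0.4471, -0.3804, 0.0253]
ee_rot: [[0.999, -0.015, -0.03], [-0.015, -1.0, -0.001], [-0.03, 0.001, -1.0]]
wrist_force: [-0.3, 0.2, 2.7]
gripper_width: 0.457
gripper_force: 29.9
```

Call:
drive_tool([
  [60, 0, 0, 0, 0, 0, 0],
  [60, 0, 0, 0, 0, 0, 0],
  [60, 0, 0, 0, 0, 0, 0],
  [60, 0, 0, 0, 0, 0, 0],
])

```text
time_s: 31.12
tcp_pos: [0.4469, -0.3804, 0.0247]
ee_rot: [[0.999, -0.015, -0.03], [-0.015, -1.0, -0.001], [-0.03, 0.001, -1.0]]
wrist_force: [0.2, 1.2, -0.2]
gripper_width: 0.59
gripper_force: 0.0
```

Call:
drive_tool([
  [60, 0, 0, 10, 0, 0, 0],
  [60, 0, 0, 20, 0, 0, 0],
  [60, 0, 0, 40, 0, 0, 0],
  [60, 0, 0, 40, 0, 0, 0],
  [60, 0, 0, 40, 0, 0, 0],
])

```text
time_s: 31.53
tcp_pos: [0.4465, -0.3803, 0.1771]
ee_rot: [[0.999, -0.015, -0.03], [-0.015, -1.0, -0.001], [-0.03, 0.001, -1.0]]
wrist_force: [1.0, -0.9, -0.4]
gripper_width: 0.603
gripper_force: 0.0
```

Call:
drive_tool([
  [60, -10, 35, 10, 0, 0, 0],
  [60, -10, 35, 0, 0, 0, 0],
  [60, -10, 35, 0, 0, 0, 0],
  [60, -10, 35, 0, 0, 0, 0],
  [60, 0, 35, 0, 0, 0, 0],
])

```text
time_s: 31.95
tcp_pos: [0.4048, -0.204, 0.1856]
ee_rot: [[0.999, -0.016, -0.03], [-0.016, -1.0, -0.0], [-0.03, 0.001, -1.0]]
wrist_force: [0.4, 0.4, -0.1]
gripper_width: 0.597
gripper_force: 0.0
```

Call:
drive_tool([
  [60, 0, 0, 0, 0, 0, 0],
  [60, 0, 0, 0, 0, 0, 0],
  [60, 0, 0, 0, 0, 0, 0],
])

```text
time_s: 32.2
tcp_pos: [0.4074, -0.2055, 0.1856]
ee_rot: [[0.999, -0.014, -0.028], [-0.014, -1.0, -0.001], [-0.028, 0.001, -1.0]]
wrist_force: [-0.7, 0.7, 0.6]
gripper_width: 0.597
gripper_force: 0.0
```

Run:
```python
from m import *
s=sense();print(s['time_s'],s['tcp_pos'],s['wrist_force'])
P=[]
for n,(u,v) in dict(side=(330,160),top=(405,237)).items():
    p=capture(n);save(p,n+'c.png')
    P.append(cv2.resize(p['frame'][v-45:v+45,u-45:u+45,::-1],(380,380),interpolation=cv2.INTER_CUBIC))
    r=masks_of('wedge_mid',p)[:1]
    if r: c=cloud(p,r[0]['region']);c=box(c,.35,.57,-.43,-.33,.005,.05);print(n,r[0]['p'],len(c),np.median(c,0),np.percentile(c,2,axis=0),np.percentile(c,98,axis=0),rect(c))
cv2.imwrite('pics/c.png',np.hstack(P))
```

```text
32.2 [ 0.4074 -0.2055  0.1856] [-0.6511  0.7466  0.5705]
side 0.52 286 [ 0.4647 -0.3738  0.0216] [ 0.3721 -0.4008  0.0091] [ 0.5362 -0.3562  0.034 ] ((456.78515625, -376.8897705078125), (61.29227066040039, 172.3132781982422), 84.55744934082031)
top 0.68 539 [ 0.471  -0.3839  0.021 ] [ 0.3798 -0.402   0.0099] [ 0.5432 -0.3626  0.0332] ((460.12738037109375, -382.9273376464844), (43.77600860595703, 167.86148071289062), 88.84465026855469)
```

View pics/c.png

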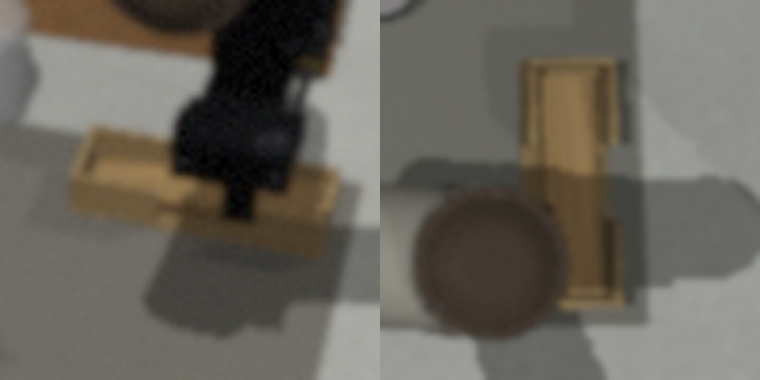

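The wedge lies flat between all the tray walls. In the top crop it spans about rows 65 to 295 in columns 540 to 605, centred to within a few mm.

```bash
python3 -c "
from station import *
print(finish_job())"
```

```text
the job is handed in; nothing more can be done
None
```

I handed the job in at 32 s with every step carried out, but the hand-in returned no verdict: the nut is unscrewed about 2.7 rad, the pin was pressed to its stop and the needle swung about 2.35 rad (estimated from the image), the wedge was rocked out at low pulling force with no shoe movement seen, and it now lies flat in the tray, released and centred to within a few mm.

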